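# Hang the slotted squeegee on the print arm and clamp it

### The arm

A 6-joint arm with a two-finger parallel gripper is mounted at the origin on the work surface. World frame = base frame: x ahead of the robot, y to its left, z up, the work surface at z = 0. Lengths are in m, angles in rad, forces in N, time in s.
With the tool pointing down it reaches from about 0.225 to 0.875 m from the base axis. Payload 3.4 kg.
Tool frame: the origin (TCP) lies at the very end of the fingers, on their centre line; the grasp point (between the pads) lies 19 mm behind it; x points along the fingers, y is the direction in which the jaws open and shut, and the axes are right-handed (so a half turn about x gives the same grasp; the last joint's range is limited). The gripper opens to 85 mm and grips with 20 to 120 N. Pads are 22 mm wide; open, the fingers measure 114 mm over their backs; the gripper's body (76 mm by 85 mm) begins 54 mm behind the grasp point. The pads swing forward as they close: fully open they stand 13 mm farther back than shut.
Start: joints at [-1.279, 0.276, 1.505, -0, 1.361, -0.121], TCP at [0.231, -0.527, 0.204] pointing down, gripper open.
Joint ranges: [-2.89, 2.89], [-0.75, 2.08], [0.22, 2.7], [-1.18, 4.32], [0.11, 2.71], [-2.7, 2.7]. Speed limits (rad/s): [2.57, 2.57, 3.14, 3.14, 3.14, 3.14].

### API

Orientations are given as a unit quaternion [w, x, y, z].
In Python, from rig import manip gives the robot as it stands. The module is installed in compiled form; this text tells all that it offers.
- The arm moves only by the tool play_rows, never from a script. Its argument "plan" is a list that holds one entry, the list of rows, each a list of 5 numbers: the closure, from 0 (fully open) to 1 (shut), then the shift along the tool's x, y, z in m, then the turn about the tool's x in degrees. A call has 1 to 12 rows; each row is the pose to reach, as a shift and turn from the pose measured when the call began, along the tool's axes at that moment; what a row does not reach only later rows make up. A row lasts 1/10 s, in which the tool goes at most 50 mm and 8.59 degrees, less where a joint would pass 70% of its speed; a pose out of reach is approached as far as the arm can. A call with a gripper value outside its range is refused whole. The fingers move at their own pace and stop on an object; "grip_force" is the grip in N (left out, the last holds). Time passes only in rows, so rows that repeat a pose let the fingers close. It gives the time, the measured TCP pose, the force and the opening at its end, in the units of the state.
- manip.get_state(): the state, without advancing time (a new reading comes with each control period).
- manip.get_image(name): name is "side" or "top"; returns (picture, depth): 480x640x3 uint8, red, green, blue; 480x640 float32, m along the optical axis (not along the pixel's ray), 0 where there is no reading.
- manip.camera_params(name): a dict with "intrinsics" (3x3 intrinsics, pixels), "dist_coeffs" ([k1, k2, p1, p2, k3] as OpenCV has them; the pictures are not rectified), "R" (3x3) and "t" (3): a world point X has camera coordinates R X + t. Camera axes: x right, y down, z forward; pixel columns grow to the right and rows downward; lengths in m; the calibration is good to about 2 mm. A picture is of the moment at which its call begins. camera_params takes no time and is no camera call.
- manip.sign_off(): hands the job in, once; it reports no verdict.
The state is a dict: "clock": time; "qpos": joint angles; "qd": joint speeds; "effort": joint torques, N m; "position": TCP position; "ee_rot": TCP orientation; "contact_force": force on the tool from outside, world axes, zero at the start; "moment": the same for the moment, N m; "width": finger opening in m.
Only numpy, scipy, OpenCV 4.12 (cv2) and the standard library are available. Lean on these libraries where they do the work, as an engineer would, in place of code of your own. Each camera call takes 0.05 s, during which the arm holds its last target.

### The job

Set up the one-arm printing unit: take the squeegee out of its stand and hang it on the pin under the print arm by the side-opening slot of its hanger plate, the plate between the head and the washer, letting it down so that the pin sits fully up in the notch. Once it hangs there by itself, press the clamping lever down until it is tight. Do not let the squeegee drop or bang onto the screen, and leave the other things on the table where they are.

Things in the scene. Friction and masses are not known exactly. Their poses are not given: they have to be found in the camera images.
- mount_block (a point): Centre of the squeegee's mounting block, where to grip it: plain aluminium, flat-sided, 24 mm deep (x), 40 wide (y), 40 high (z), on the middle of the squeegee holder. Axes are the squeegee's: z up, y along the blade, x from the block towards the hanger plate (away from the robot at the start). 105 mm above the blade's edge; in the stand 179 mm above the table.
- blade (a point): Middle of the squeegee's blade edge, its lowest point; axes as mount_block, which is 6 mm in -x and 105 mm up from here. Whole squeegee about 0.4 kg, 175 mm high, 160 mm wide. Rubber blade, then wood 26 mm thick; then an aluminium channel 36 mm deep, 150 mm wide, its top 20 mm below mount_block.
- slot_seat (a point): Point of the squeegee's steel hanger plate where the pin's axis lies when it hangs; axes as mount_block, offset from it +25 mm x, 0 y, +50 mm z. Plate 5 mm thick in x (point at mid-thickness), 40 mm wide in y, top 20 mm above here. A notch 14 mm wide, whose top rests on the pin when hanging, goes up to here from the inner end of the slot.
- slot_mouth (a point): Mouth of the slot in the hanger plate: 20 mm in -y and 10 mm below slot_seat, on the plate's -y edge (right-hand edge seen from the block). The slot is 15 mm high and runs level from here to 7 mm past the plate's middle. So the squeegee goes on 10 mm too high, slides in -y until the pin is at the middle, then comes down 10 mm. Loose, it may hang leaning a few degrees.
- stand: Plywood squeegee stand, 100 x 197 mm, 118 mm high, fixed; origin on the table below its centre; y along its groove (30 mm wide, between two rails), in which the squeegee hangs upright on its wood, blade down. Lift it straight up 30 mm or more to clear.
- pin (a point): Hanging pin of the one-arm unit (10 mm diameter, level), middle of its free part, 215 mm above the table. Axes are the unit's: x along the pin towards the head (roughly away from the robot), y along the print arm to its rail, z up. Gap for the plate 11 mm, centred here: head's face at x = +5.5 mm, washer at -5.5 mm when the lever is loose. Gap is open from the +y side, nothing before it there.
- head (a point): Middle of the grey head's face under the print arm, from which the pin stands out; axes as pin, 5.5 mm in +x and 6.5 mm above the pin point. Head 24 mm thick, 44 mm wide (y), 97 mm high: from 42 mm below the pin up to the arm. Washer on the pin: 26 mm diameter, 3 mm thick. Lever hub and handle lie 5.5 to 21.5 mm in -x of the pin point.
- boom_end (a point): Top middle of the free end of the print arm, well visible: 310 mm above the table; from the pin point x +9.5, y -30, z +95 mm; axes as pin. The arm is a level aluminium profile 60 mm wide (x), 40 high, overhead: underside 55 mm above the pin, running 370 mm in +y from here to a carriage on a guide rail (rail along x, 280 to 340 mm from here).
- lever_ball (a point): Centre of the ball (16 mm diameter) on the end of the clamping lever's black handle (11 mm thick), 85 mm out from the pin's axis on the -y side, beyond the arm's free end, and 13.5 mm in -x of the pin point. Nothing is above the ball.
- lever (a joint): Clamping lever's angle about the pin: 0 = handle level, pointing to -y; grows as the handle is pressed down (clockwise seen from the robot); starts loose at 0 to 0.2. Needs 4 to 10 N at the ball, some 15 N as it clamps; stays where left. It drives the washer to the head, 10.5 mm per rad, clamps the hung plate flat from 0.57 on, end stop 0.68. Below 0.4 loose, above 0.54 tight.
- screen: Printing screen lying on the unit's white base under the arm: wooden frame 350 x 270 mm with grey mesh; frame top 46 mm above the table. The hung squeegee's blade is 14 mm above the frame. Origin on its underside, below the pin's root.
- ink_jar_a: ink jar, 64 mm diameter, 75 mm high; bystander; origin centre of underside
- ink_jar_b: ink jar, 64 mm diameter, 75 mm high; bystander; origin centre of underside
- plain_squeegee: plain wooden hand squeegee without block or plate, 200 mm wide, lying flat; bystander
- ink_knife: ink knife 200 mm long lying on the unit's base left of the screen; bystander
- tape_roll: roll of tape, 100 mm diameter, 24 mm high, lying flat; bystander
- emulsion: bottle 72 mm diameter, 160 mm high; bystander; origin centre of underside
- brush: brush 200 mm long lying on the table to the left; bystander
There are look-alikes about, which are no part of the job. What is shaped like the part that bears mount_block but blue is not meant.

How it is judged:
On the way, in this order (a step that is already met when the one before it is completed fails the run):
1. the squeegee hangs on the pin by its slot, pin up in the notch, let go, lever still loose (x of slot_seat in the frame of pin between -0.006 and 0.006 m and y of slot_seat in the frame of pin between -0.005 and 0.005 m and z of slot_seat in the frame of pin between -0.004 and 0.004 m and contact force between squeegee and the fingers below 0.3 N and value of joint lever below 0.4 rad), for 0.3 s.
2. the clamping lever is pressed down tight (value of joint lever above 0.54 rad), for 0.2 s.
At the end, for the whole second after the job is handed in: The squeegee hangs at rest on the pin, seated in its notch (seat within 6 mm of the gap's middle along the pin, 5 mm sideways and 4 mm in height of the pin's axis), upright to 0.06 rad, and the clamping lever stands tight (above 0.54 rad) (x of slot_seat in the frame of pin between -0.006 and 0.006 m and y of slot_seat in the frame of pin between -0.005 and 0.005 m and z of slot_seat in the frame of pin between -0.004 and 0.004 m and angle between slot_seat's own z axis and vertical below 0.06 rad and value of joint lever above 0.54 rad and linear speed of squeegee below 0.02 m/s); the robot touches nothing.
It fails at once if the squeegee is dropped or banged onto the screen (contact force between squeegee and screen above 12 N).
It fails at once if another thing on the table is moved by more than 30 mm (distance of any of ink_jar_a, ink_jar_b, plain_squeegee, ink_knife, tape_roll, emulsion, brush from where it was at the start of the episode above 0.03 m).
It also fails if it takes over 67 s, if anything falls off the work surface, if the arm or the gripper's body presses on something with over 40 N, if the wrist force passes 120 N, or if a joint passes its speed limit or range.

## Working session

There is one attempt and no reset: what is moved stays moved. The work goes in short steps, Python scripts to look and compute and a tool call to move; the robot and the scene stay as the last step left them, time stands still between calls to the robot, and variables do not carry over. Pictures are saved under pics/ and viewed, and the job is handed in when it is done.

Besides the shell and the picture viewer there is one more tool, called after "Call:" as name([rows], argument=value, ...), one row to a line, values as JSON. play_rows: Moves the arm, as the interface text tells. Its arguments: {"type":"object","properties":{"plan":{"type":"array","items":{"type":"array","items":{"type":"array","items":{"type":"number"}}}},"grip_force":{"type":"number"}},"required":["plan"]}

```bash
mkdir -p pics
python3 - <<'E'
from rig import manip
import cv2,numpy as np
s=manip.get_state()
print({k:np.round(v,3).tolist() for k,v in s.items()})
for n in("side","top"):
    im,d=manip.get_image(n); p=manip.camera_params(n)
    cv2.imwrite(f"pics/{n}0.png",im[:,:,::-1]); np.savez(f"{n}0.npz",im=im,d=d,**{k:np.array(v) for k,v in p.items()})
    R=np.array(p['R']);t=np.array(p['t']); print(n,np.array(p['intrinsics']).round(1).tolist(),p['dist_coeffs'],(-R.T@t).round(3),R.round(3).tolist(), (d>0).mean())
E
```

```text
{'clock': 0.0, 'qpos': [-1.279, 0.277, 1.506, 0.0, 1.361, -0.121], 'qd': [0.001, -0.002, 0.001, 0.001, -0.0, -0.001], 'effort': [-0.001, -41.677, -24.58, 0.0, 0.011, -0.0], 'position': [0.23, -0.526, 0.204], 'ee_rot': [-0.144, -0.692, -0.146, 0.692], 'contact_force': [0.608, -0.356, -0.11], 'moment': [0.04, -0.002, 0.08], 'width': 0.086}
side [[604.2, 0.0, 329.9], [0.0, 604.2, 240.0], [0.0, 0.0, 1.0]] [-0.05978873  0.          0.          0.          0.        ] [0.265 1.28  1.264] [[-0.983, -0.185, 0.012], [-0.122, 0.596, -0.793], [0.139, -0.781, -0.609]] 0.9945768229166667
top [[465.4, 0.0, 322.3], [0.0, 465.4, 241.8], [0.0, 0.0, 1.0]] [-0.04155842  0.          0.          0.          0.        ] [ 0.431 -0.107  1.465] [[0.009, -1.0, -0.001], [-0.996, -0.009, -0.086], [0.086, 0.001, -0.996]] 0.9961197916666666
```

View pics/side0.png

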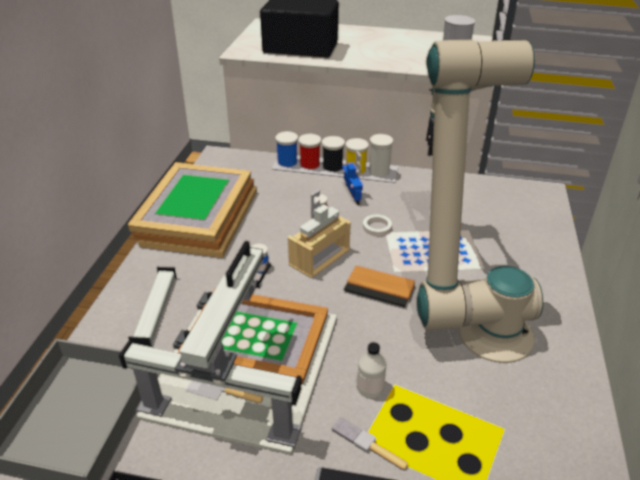

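View pics/top0.png

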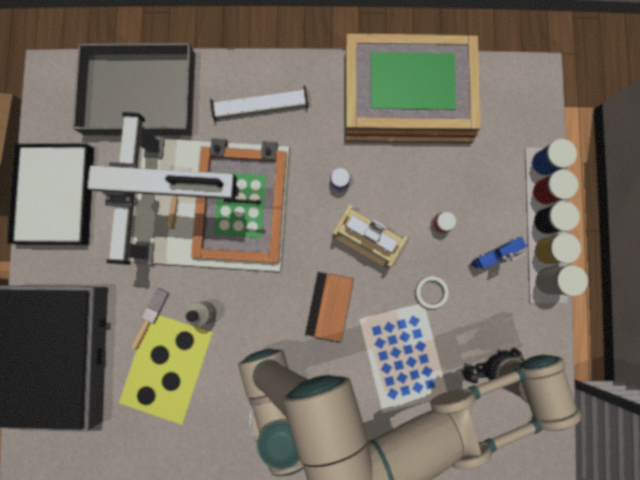

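```bash
cat > h.py <<'E'
import numpy as np,cv2
def load(n,i=0):
    z=np.load(f"{n}{i}.npz"); return z
def rays(z,uv):
    p=cv2.undistortPoints(np.array(uv,float).reshape(-1,1,2),z['intrinsics'],z['dist_coeffs']).reshape(-1,2)
    return np.c_[p,np.ones(len(p))]
def w_depth(z,uv,d): return (rays(z,uv)*np.array(d)[:,None]-z['t'])@z['R']
def cloud(z):
    v,u=np.mgrid[:480,:640]; uv=np.c_[u.ravel(),v.ravel()]
    P=w_depth(z,uv,z['d'].ravel()).reshape(480,640,3); P[z['d']==0]=np.nan; return P
def onplane(z,uv,h):
    r=rays(z,uv)@z['R']; c=-z['R'].T@z['t']; s=(h-c[2])/r[:,2]; return c+s[:,None]*r
def proj(z,X):
    r,_=cv2.Rodrigues(z['R']); return cv2.projectPoints(np.array(X,float).reshape(-1,3),r,z['t'],z['intrinsics'],z['dist_coeffs'])[0].reshape(-1,2)
def grab(n,i):
    from rig import manip
    im,d=manip.get_image(n); p=manip.camera_params(n)
    np.savez(f"{n}{i}.npz",im=im,d=d,**{k:np.array(v) for k,v in p.items()}); return load(n,i)
def crop(z,x0,y0,x1,y1,k,name):
    im=z['im'][y0:y1,x0:x1,::-1]; cv2.imwrite(f"pics/{name}.png",cv2.resize(im,None,fx=k,fy=k,interpolation=cv2.INTER_CUBIC))
E
python3 - <<'E'
from h import *
t=load('top');s=load('side')
crop(t,320,190,420,280,6,'t_sq'); crop(s,270,180,370,280,6,'s_sq'); crop(t,80,130,300,280,3.6,'t_unit'); crop(s,120,230,340,390,3.6,'s_unit')
E
```

```text
(no output)
```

View pics/t_sq.png

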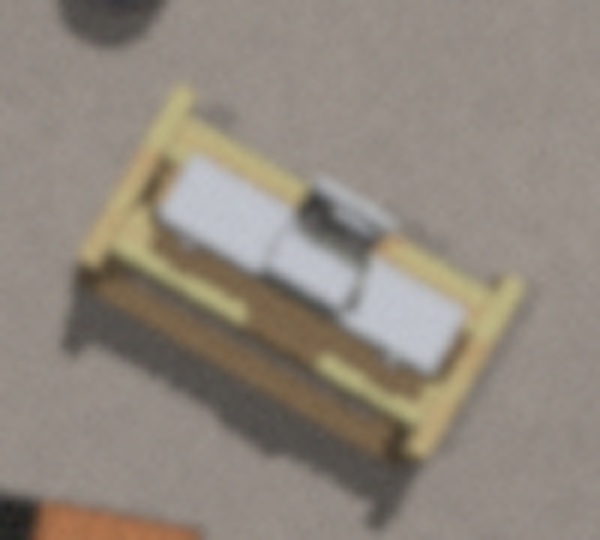

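View pics/s_sq.png

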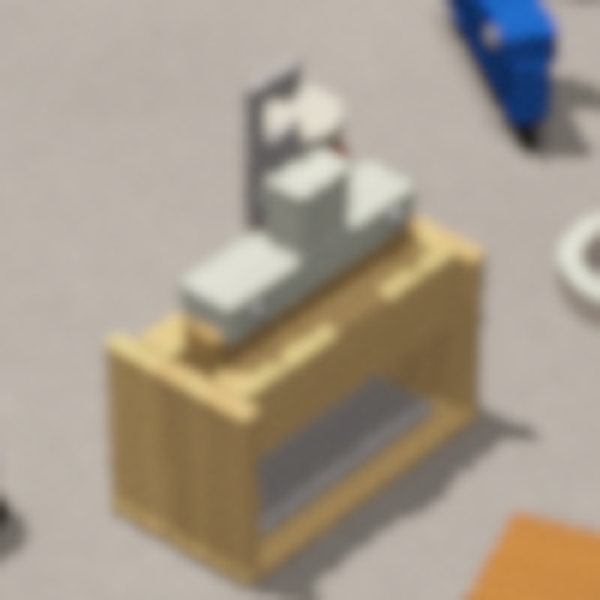

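View pics/t_unit.png

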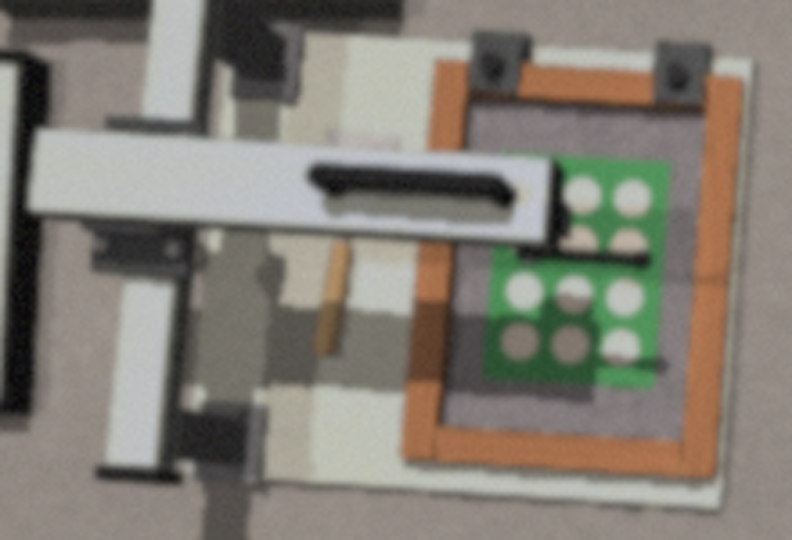

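View pics/s_unit.png

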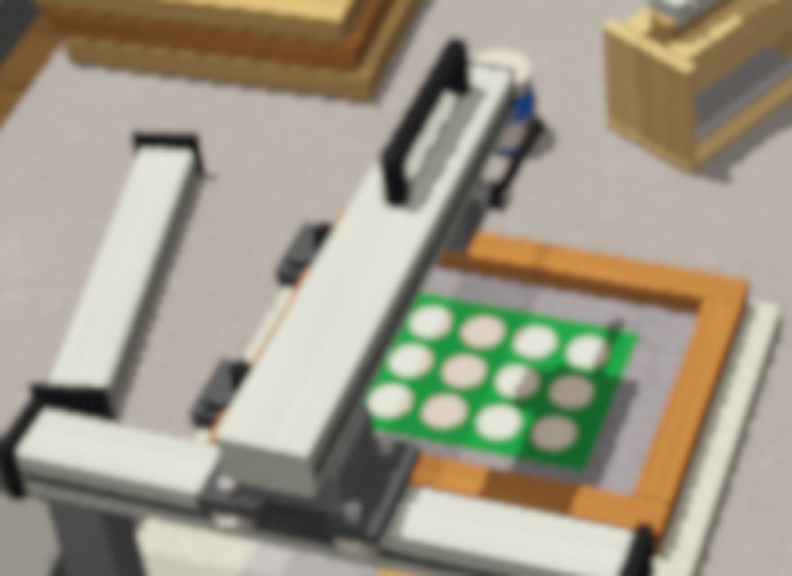

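Run:
```python
from h import *
t=load('top');s=load('side')
T=cloud(t);S=cloud(s)
def rect(P,name):
    P=P[:,:2].astype(np.float32); c,wh,a=cv2.minAreaRect((P*1000)); print(name,len(P),np.round(c,1),np.round(wh,1),round(a,1),P.mean(0).round(4))
sub=T[195:275,325:415]
for lo,hi,n in((.19,.21,'block top'),(.15,.168,'channel top'),(.23,.27,'plate'),(.105,.13,'stand')):
    m=(sub[...,2]>lo)&(sub[...,2]<hi); 
    if m.sum()>3: rect(sub[m],n+' top'); print(np.median(sub[m][:,2]))
B=sub[(sub[...,2]>.15)&(sub[...,2]<.168)][:,:2]; c=B.mean(0);u,sv,vt=np.linalg.svd(B-c);print('chan axis',vt[0],np.degrees(np.arctan2(vt[0][1],vt[0][0])))
subS=S[180:260,280:360]
for lo,hi,n in((.19,.21,'block top'),(.15,.168,'channel top'),(.23,.27,'plate')):
    m=(subS[...,2]>lo)&(subS[...,2]<hi)&(np.hypot(subS[...,0]-c[0],subS[...,1]-c[1])<.12)
    if m.sum()>3: rect(subS[m],n+' side')
m=(T[...,2]>.295)&(T[...,2]<.325); m[:,:80]=0;m[:,240:]=0; m[:140]=0;m[220:]=0
rect(T[m],'boom top'); 
B=T[m][:,:2];c=B.mean(0);u,sv,vt=np.linalg.svd(B-c);print(vt[0],np.median(T[m][:,2]))
v,u=np.where(m);print(u.min(),u.max(),v.min(),v.max())
# lever
m=(T[...,2]>.15)&(T[...,2]<.26); m[:,:228]=0;m[:,285:]=0; m[:150]=0;m[260:]=0
v,u=np.where(m);print(np.c_[u,v,T[m].round(3)*1000][:60].tolist())
```

```text
block top top 153 [ 570.9 -245.3] [39.4 38.8] 62.7 [ 0.5672 -0.2435]
0.19742089236283913
channel top top 523 [ 569.8 -244.8] [149.9  39.2] 61.0 [ 0.5697 -0.244 ]
0.15748617342614177
plate top 44 [ 585.9 -254.2] [39.9  5.8] 60.3 [ 0.586  -0.2537]
0.24670623352555904
stand top 967 [ 570.  -244.2] [197.3  99.5] 60.3 [ 0.565  -0.2411]
0.11639209877943647
chan axis [-0.49336792 -0.86982073] -119.56218648959955
block top side 146 [ 572.5 -242.4] [44.9 52.5] 52.7 [ 0.5753 -0.2417]
channel top side 317 [ 572.  -240.9] [157.   51.2] 61.3 [ 0.5724 -0.2313]
plate side 59 [ 585.9 -251. ] [45.7 13.4] 63.4 [ 0.5878 -0.2501]
boom top 3056 [681.7 308.1] [375.3  63.5] 87.0 [0.6803 0.3172]
[-0.05897576 -0.99825941] 0.3086568175289137
88 235 166 197
[[236.0, 186.0, 689.0, 132.0, 216.0], [237.0, 186.0, 693.0, 132.0, 199.0], [236.0, 187.0, 688.0, 133.0, 207.0], [237.0, 187.0, 690.0, 132.0, 199.0], [238.0, 187.0, 694.0, 132.0, 182.0], [236.0, 188.0, 684.0, 132.0, 213.0], [237.0, 188.0, 688.0, 132.0, 196.0], [238.0, 188.0, 690.0, 132.0, 185.0], [236.0, 189.0, 682.0, 133.0, 209.0], [237.0, 189.0, 686.0, 133
[... 1153 characters left out ...]
8.0], [238.0, 199.0, 653.0, 125.0, 218.0], [239.0, 199.0, 653.0, 122.0, 217.0], [240.0, 199.0, 653.0, 119.0, 218.0], [241.0, 199.0, 654.0, 117.0, 216.0], [242.0, 199.0, 654.0, 115.0, 212.0], [243.0, 199.0, 654.0, 112.0, 214.0], [244.0, 199.0, 654.0, 109.0, 216.0], [245.0, 199.0, 653.0, 105.0, 220.0], [246.0, 199.0, 654.0, 103.0, 216.0], [247.0, 199.0, 653.0, 100.0, 217.0], [248.0, 199.0, 654.0, 98.0, 216.0], [249.0, 199.0, 654.0, 95.0, 215.0], [250.0, 199.0, 653.0, 92.0, 218.0], [251.0, 199.0, 654.0, 90.0, 217.0], [252.0, 199.0, 654.0, 87.0, 213.0], [257.0, 199.0, 654.0, 74.0, 214.0], [258.0, 199.0, 653.0, 70.0, 218.0], [259.0, 199.0, 654.0, 68.0, 217.0], [228.0, 200.0, 649.0, 150.0, 225.0]]
```

Candidates for the squeegee: the aluminium holder in the plywood stand at top (370,237), the blue look-alike at (500,252), and the plain orange hand squeegee at (330,306). I choose the one in the stand. The crop shows its aluminium block at about (372,235), with the hanger plate behind it on the far side. The unit's boom end is at about (233,185) and the lever handle at about (228–260,200).

With the tool straight down, the gripper body would hit the print arm, so I need to find out how the arm tilts. First I'll work out the frames.

```bash
cat >> h.py <<'E'
from scipy.spatial.transform import Rotation as Ro
def st():
    from rig import manip
    s=manip.get_state(); q=np.array(s['ee_rot']); R=Ro.from_quat([q[1],q[2],q[3],q[0]]).as_matrix()
    return s,np.array(s['position']),R
def show():
    s,p,R=st(); x=R[:,0]
    print('t',round(float(np.max(s['clock'])),2),'q',np.round(s['qpos'],3),'p',p.round(4),'F',np.round(s['contact_force'],1),'w',round(float(s['width']),4))
    print('toolx',x.round(3),'tilt',round(np.degrees(np.arccos(-x[2])),2),'tooly',R[:,1].round(3),'toolz',R[:,2].round(3))
    return s,p,R
E
python3 - <<'E'
from h import *
s,p,R=show()
print('to (0.65,-0.35,0.45):',(R.T@(np.array([.65,-.35,.45])-p)).round(3))
t=load('top')
T=cloud(t)
# boom outline by brightness edge
g=cv2.cvtColor(t['im'],cv2.COLOR_RGB2GRAY)
for v in (176,180,184,188,192): print(v,g[v,222:250].tolist())
for u in (110,150,200,225): print(u,g[158:206,u].tolist())
E
```

```text
t 0.1 q [-1.279  0.277  1.506 -0.     1.361 -0.121] p [ 0.2305 -0.5262  0.2036] F [ 0.2 -1.1  1.1] w 0.0854
toolx [-0.     0.002 -1.   ] tilt 0.1 tooly [ 0.401 -0.916 -0.002] toolz [-0.916 -0.401 -0.   ]
to (0.65,-0.35,0.45): [-0.246  0.006 -0.455]
176 [193, 192, 192, 193, 193, 194, 192, 193, 192, 177, 139, 87, 56, 65, 92, 109, 115, 121, 117, 120, 117, 118, 117, 119, 121, 122, 120, 118]
180 [172, 186, 188, 191, 194, 192, 195, 194, 189, 169, 124, 68, 33, 40, 79, 120, 152, 169, 180, 183, 182, 181, 166, 149, 128, 125, 121, 119]
184 [65, 119, 165, 184, 191, 189, 194, 194, 187, 164, 110, 56, 28, 52, 114, 165, 187, 191, 189, 191, 190, 192, 192, 186, 167, 139, 124, 132]
188 [138, 174, 189, 195, 192, 196, 193, 190, 177, 139, 88, 45, 16, 22, 33, 64, 102, 138, 157, 160, 157, 151, 140, 127, 115, 107, 107, 110]
192 [186, 194, 192, 193, 193, 194, 194, 190, 172, 120, 69, 33, 15, 17, 36, 49, 83, 114, 129, 129, 122, 116, 107, 103, 102, 105, 105, 103]
110 [142, 143, 140, 126, 106, 87, 82, 98, 134, 169, 185, 191, 190, 191, 191, 191, 190, 192, 192, 191, 193, 191, 191, 190, 191, 190, 189, 192, 190, 188, 178, 148, 99, 62, 62, 59, 53, 45, 47, 51, 49, 45, 42, 50, 60, 67, 76, 92]
150 [100, 112, 112, 111, 108, 111, 111, 111, 108, 118, 130, 157, 183, 191, 191, 193, 194, 192, 191, 191, 192, 192, 191, 190, 193, 194, 192, 194, 192, 191, 194, 192, 184, 158, 115, 79, 86, 103, 111, 114, 113, 114, 114, 115, 115, 112, 110, 109]
200 [136, 138, 138, 133, 132, 128, 130, 128, 127, 125, 125, 126, 125, 138, 166, 185, 190, 182, 156, 110, 60, 43, 36, 33, 33, 46, 76, 101, 117, 120, 120, 121, 137, 163, 185, 182, 159, 119, 83, 82, 98, 106, 108, 107, 110, 114, 123, 124]
225 [62, 78, 103, 118, 122, 128, 129, 125, 126, 123, 126, 126, 128, 128, 133, 160, 181, 188, 193, 192, 195, 191, 191, 191, 188, 186, 184, 183, 190, 190, 195, 192, 193, 193, 193, 192, 191, 178, 142, 90, 54, 34, 34, 46, 74, 87, 108, 140]
```

Call:
play_rows([
  [[0, -0.05, 0, 0, 0], [0, -0.1, 0, -0.04, 0], [0, -0.15, 0, -0.09, 0], [0, -0.18, 0, -0.14, 0], [0, -0.2, 0, -0.19, 0], [0, -0.2, 0, -0.24, 0], [0, -0.2, 0, -0.29, 0], [0, -0.2, 0, -0.34, 0], [0, -0.2, 0, -0.39, 0], [0, -0.2, 0, -0.44, 0], [0, -0.2, 0, -0.46, 0]],
])

```text
clock: 1.2
position: [0.6429, -0.3454, 0.4032]
ee_rot: [-0.144, -0.692, -0.146, 0.692]
contact_force: [0.3, -1.6, -0.2]
width: 0.0853
```

```bash
python3 -c "
from h import *
show()"
```

```text
t 1.2 q [-5.890e-01  5.280e-01  6.290e-01  1.000e-03  1.986e+00  5.700e-01] p [ 0.6429 -0.3454  0.4032] F [ 0.3 -1.6 -0.2] w 0.0853
toolx [-0.001  0.002 -1.   ] tilt 0.12 tooly [ 0.401 -0.916 -0.002] toolz [-0.916 -0.401  0.   ]
```

Call:
play_rows([
  [[0, 0, 0.04, -0.03, 0], [0, 0, 0.08, -0.06, 0], [0, 0, 0.12, -0.09, 0], [0, 0, 0.16, -0.12, 0], [0, 0, 0.2, -0.15, 0], [0, 0, 0.24, -0.18, 0], [0, 0, 0.28, -0.21, 0], [0, 0, 0.28, -0.21, 0]],
])

```text
clock: 2.0
position: [0.7784, -0.4245, 0.3164]
ee_rot: [0.154, 0.703, 0.135, -0.681]
contact_force: [0.3, 0.4, 0.2]
width: 0.0858
```

```bash
python3 -c "
from h import *
show()"
```

```text
t 2.0 q [-0.579  0.843  0.221  0.005  2.037  0.581] p [ 0.7784 -0.4245  0.3164] F [0.3 0.4 0.2] w 0.0858
toolx [ 0.037 -0.019 -0.999] tilt 2.39 tooly [ 0.4   -0.916  0.032] toolz [-0.916 -0.401 -0.026]
```

Call:
play_rows([
  [[0, -0.4, 0.9, -0.6, 0], [0, -0.4, 0.9, -0.6, 0], [0, -0.4, 0.9, -0.6, 0], [0, -0.4, 0.9, -0.6, 0], [0, -0.4, 0.9, -0.6, 0], [0, -0.4, 0.9, -0.6, 0]],
])

```text
clock: 2.6
position: [0.8049, -0.4569, 0.2827]
ee_rot: [0.164, 0.715, 0.125, -0.668]
contact_force: [-0.1, 0.3, -1.7]
width: 0.0856
```

```bash
python3 -c "
from h import *
show()"
```

```text
t 2.6 q [-0.595  0.882  0.221  0.009  1.953  0.567] p [ 0.8049 -0.4569  0.2827] F [-0.1  0.3 -1.7] w 0.0856
toolx [ 0.075 -0.041 -0.996] tilt 4.9 tooly [ 0.398 -0.915  0.067] toolz [-0.914 -0.402 -0.052]
```

Call:
play_rows([
  [[0, 0, 0.8, -0.6, 0], [0, 0, 0.8, -0.6, 0]],
])

```text
clock: 2.8
position: [0.8346, -0.4735, 0.2541]
ee_rot: [0.174, 0.725, 0.115, -0.657]
contact_force: [-0.9, 0.3, 0.4]
width: 0.0852
```

```bash
python3 -c "
from h import *
show()"
```

```text
t 2.8 q [-0.593  0.916  0.221  0.012  1.877  0.57 ] p [ 0.8346 -0.4735  0.2541] F [-0.9  0.3  0.4] w 0.0852
toolx [ 0.111 -0.062 -0.992] tilt 7.31 tooly [ 0.395 -0.913  0.101] toolz [-0.912 -0.403 -0.077]
```

```bash
cat > kin.py <<'E'
import numpy as np
from scipy.spatial.transform import Rotation as Ro
def rz(a): return Ro.from_euler('z',a).as_matrix()
def ry(a): return Ro.from_euler('y',a).as_matrix()
# params h,L1,L2,L3,d(lateral),a(elbow/wrist offset)
def fk(q,P):
    h,L1,L2,L3,d,a,e=P
    R=rz(q[0]); p=R@np.array([a,d,h])
    R=R@ry(q[1]); p=p+R@np.array([0,0,L1])
    R=R@ry(q[2]); p=p+R@np.array([e,0,L2])
    R=R@rz(q[3]); R=R@ry(q[4]); R=R@rz(q[5]); p=p+R@np.array([0,0,L3])
    return p,R
E
python3 - <<'E'
from kin import *
from scipy.optimize import least_squares
D=[([-1.279,.277,1.506,0,1.361,-.121],[.2305,-.5262,.2036]),([-.589,.528,.629,.001,1.986,.570],[.6429,-.3454,.4032]),([-.579,.843,.221,.005,2.037,.581],[.7784,-.4245,.3164]),([-.595,.882,.221,.009,1.953,.567],[.8049,-.4569,.2827]),([-.593,.916,.221,.012,1.877,.57],[.8346,-.4735,.2541])]
f=lambda P:np.concatenate([fk(q,P)[0]-p for q,p in D])
r=least_squares(f,[.3,.4,.4,.2,0.06,0,0]);print(r.x.round(4),(r.fun*1000).round(1))
g=lambda P:f(np.r_[P,0,0]); r=least_squares(g,[.3,.4,.4,.2,0.06]);print(r.x.round(4),(r.fun*1000).round(1))
q=D[-1][0]; R=fk(q,np.r_[r.x,0,0])[1];print(R.round(3))
E
```

```text
[1.345e-01 6.303e-01 4.209e-01 3.897e-01 6.930e-02 1.000e-04 6.020e-02] [-0.1  0.  -0.  -0.  -0.3  0.2  0.1  0.5 -0.3 -0.1 -0.2  0.2  0.   0.
  0. ]
[0.1279 0.655  0.422  0.4571 0.069 ] [  5.5 -19.5   8.4  -9.3   5.5   3.1  -5.9   4.4  -4.6  -1.1   0.8  -3.6
   3.4  -1.7  -3.3]
[[-0.395  0.912  0.112]
 [ 0.913  0.403 -0.062]
 [-0.101  0.078 -0.992]]
```

Call:
play_rows([
  [[0, -0.15, -0.04, 0.03, 8], [0, -0.15, -0.04, 0.03, 16], [0, -0.15, -0.04, 0.03, 24], [0, -0.15, -0.04, 0.03, 32], [0, -0.15, -0.04, 0.03, 40], [0, -0.15, -0.04, 0.03, 48], [0, -0.15, -0.04, 0.03, 53]],
])

```text
clock: 3.5
position: [0.7638, -0.4335, 0.3856]
ee_rot: [-0.168, 0.73, -0.192, -0.634]
contact_force: [-1.0, -0.7, -0.1]
width: 0.0851
```

```bash
python3 -c "
from h import *
show()"
```

```text
t 3.5 q [-0.601  0.765  0.222  0.015  2.015  1.494] p [ 0.7638 -0.4335  0.3856] F [-1.  -0.7 -0.1] w 0.0851
toolx [ 0.123 -0.068 -0.99 ] tilt 8.06 tooly [-0.494 -0.869 -0.002] toolz [-0.861  0.49  -0.14 ]
```

Call:
play_rows([
  [[0, -0.5, 0, -0.9, 0], [0, -0.5, 0, -0.9, 0]],
])

```text
clock: 3.7
position: [0.7757, -0.4404, 0.3929]
ee_rot: [-0.163, 0.744, -0.196, -0.618]
contact_force: [-0.7, 0.4, -0.5]
width: 0.0856
```

Call:
play_rows([
  [[0, -0.5, 0, -0.9, 0], [0, -0.5, 0, -0.9, 0]],
])

```text
clock: 3.9
position: [0.7859, -0.4462, 0.4038]
ee_rot: [-0.158, 0.758, -0.199, -0.601]
contact_force: [0.3, 0.1, 0.4]
width: 0.0851
```

Call:
play_rows([
  [[0, -0.9, 0, -0.9, 0], [0, -0.9, 0, -0.9, 0]],
])

```text
clock: 4.1
position: [0.7792, -0.4424, 0.4371]
ee_rot: [-0.154, 0.771, -0.202, -0.584]
contact_force: [-0.3, 1.1, 0.7]
width: 0.0856
```

```bash
python3 -c "
from h import *
show()"
```

```text
t 4.1 q [-0.605  0.715  0.22   0.027  1.934  1.493] p [ 0.7792 -0.4424  0.4371] F [-0.3  1.1  0.7] w 0.0856
toolx [ 0.236 -0.132 -0.963] tilt 15.67 tooly [-0.492 -0.871 -0.001] toolz [-0.838  0.474 -0.27 ]
```

Call:
play_rows([
  [[0, -0.6, 0, -0.9, 0], [0, -0.6, 0, -0.9, 0], [0, -0.6, 0, -0.9, 0], [0, -0.6, 0, -0.9, 0]],
])

```text
clock: 4.5
position: [0.7776, -0.4411, 0.4639]
ee_rot: [-0.149, 0.784, -0.206, -0.567]
contact_force: [0.1, 0.7, -0.6]
width: 0.0857
```

```bash
python3 -c "
from h import *
show()"
```

```text
t 4.5 q [-0.607  0.686  0.221  0.031  1.916  1.494] p [ 0.7776 -0.4411  0.4639] F [ 0.1  0.7 -0.6] w 0.0857
toolx [ 0.273 -0.154 -0.95 ] tilt 18.28 tooly [-0.492 -0.871 -0.001] toolz [-0.827  0.467 -0.314]
```

Call:
play_rows([
  [[0, -0.6, 0, -0.9, 0]],
])

```text
clock: 4.6
position: [0.7818, -0.4436, 0.4752]
ee_rot: [-0.146, 0.793, -0.208, -0.554]
contact_force: [0.3, -0.3, -0.9]
width: 0.0855
```

```bash
python3 -c "
from h import *
show()"
```

```text
t 4.6 q [-0.608  0.676  0.223  0.035  1.893  1.494] p [ 0.7818 -0.4436  0.4752] F [ 0.3 -0.3 -0.9] w 0.0855
toolx [ 0.299 -0.168 -0.939] tilt 20.09 tooly [-0.492 -0.871 -0.001] toolz [-0.818  0.462 -0.343]
```

Call:
play_rows([
  [[0, -0.6, 0, -0.9, 0], [0, -0.6, 0, -0.9, 0]],
])

```text
clock: 4.8
position: [0.7814, -0.4431, 0.5006]
ee_rot: [-0.141, 0.805, -0.211, -0.535]
contact_force: [-0.4, 0.3, 0.2]
width: 0.0853
```

Call:
play_rows([
  [[0, -0.6, 0, -0.9, 0], [0, -0.6, 0, -0.9, 0]],
])

```text
clock: 5.0
position: [0.7807, -0.4426, 0.5257]
ee_rot: [-0.136, 0.818, -0.215, -0.517]
contact_force: [-0.2, 0.8, 1.1]
width: 0.0855
```

Call:
play_rows([
  [[0, -0.6, 0, -0.9, 0], [0, -0.6, 0, -0.9, 0]],
])

```text
clock: 5.2
position: [0.7781, -0.4411, 0.5524]
ee_rot: [-0.131, 0.829, -0.218, -0.497]
contact_force: [0.1, 0.1, 0.3]
width: 0.0856
```

Call:
play_rows([
  [[0, -0.6, 0, -0.9, 0], [0, -0.6, 0, -0.9, 0]],
])

```text
clock: 5.4
position: [0.7739, -0.4385, 0.5803]
ee_rot: [-0.126, 0.841, -0.221, -0.478]
contact_force: [-0.7, -0.5, 1.3]
width: 0.0856
```

```bash
cat > fit.py <<'E'
from kin import *
from scipy.optimize import least_squares
D=[([-1.279,.277,1.506,0,1.361,-.121],[.2305,-.5262,.2036]),([-.589,.528,.629,.001,1.986,.570],[.6429,-.3454,.4032]),([-.579,.843,.221,.005,2.037,.581],[.7784,-.4245,.3164]),([-.595,.882,.221,.009,1.953,.567],[.8049,-.4569,.2827]),([-.593,.916,.221,.012,1.877,.57],[.8346,-.4735,.2541]),
([-0.601,0.765,0.222,0.015,2.015,1.494],[0.7638,-0.4335,0.3856]),([-0.605,0.715,0.22,0.027,1.934,1.493],[0.7792,-0.4424,0.4371]),([-0.607,0.686,0.221,0.031,1.916,1.494],[0.7776,-0.4411,0.4639]),([-0.608,0.676,0.223,0.035,1.893,1.494],[0.7818,-0.4436,0.4752])]
E
python3 - <<'E'
from h import *
s,p,R=show()
from fit import *
D.append((s['qpos'],p))
f=lambda P:np.concatenate([fk(q,P)[0]-p for q,p in D])
r=least_squares(f,[.3,.4,.4,.2,0.06,0,0]);print(r.x.round(4),(r.fun*1000).round(1).tolist())
print(np.sqrt(np.diag(np.linalg.inv(r.jac.T@r.jac)))*3e-4)
E
```

```text
t 5.4 q [-0.617  0.575  0.221  0.054  1.811  1.495] p [ 0.7739 -0.4385  0.5803] F [-0.7 -0.5  1.3] w 0.0856
toolx [ 0.445 -0.252 -0.859] tilt 30.77 tooly [-0.492 -0.871 -0.   ] toolz [-0.748  0.423 -0.512]
[0.1364 0.63   0.421  0.3914 0.0694 0.     0.0601] [-0.0, 0.0, -0.1, -0.1, -0.2, 0.2, 0.1, 0.6, -0.2, -0.0, -0.1, 0.3, 0.1, 0.1, 0.1, 0.2, 0.2, -0.4, 0.2, -0.2, -0.3, -0.3, -0.3, 0.4, -0.1, -0.1, 0.0, -0.1, 0.0, -0.1]
[8.47287219e-04 7.45969542e-04 4.31261671e-04 9.13957833e-04
 9.62655344e-05 6.29101208e-04 6.97309374e-04]
```

Run:
```python
from h import *
t=load('top');T=cloud(t);s=load('side');S=cloud(s)
for v in(172,176,184,190,194): print(v,[(u,*(T[v,u]*1000).round(0).astype(int)) for u in range(229,239)])
m=(T[...,2]>.195)&(T[...,2]<.235); m[:,:226]=0;m[:,275:]=0; m[:194]=0;m[:196]&=False;m[212:]=0
Q=T[m]; v,u=np.where(m)
print(len(Q),u.min(),u.max(),v.min(),v.max())
for uu in range(226,268):
    k=u==uu
    if k.any(): print(uu,(Q[k].mean(0)*1000).round(1),k.sum(),(Q[k][:,0].min()*1000).round(1),(Q[k][:,0].max()*1000).round(1))
crop(t,215,165,275,215,12,'t_lev'); crop(s,230,240,290,300,10,'s_lev')
```

```text
172 [(229, np.int64(773), np.int64(191), np.int64(27)), (230, np.int64(774), np.int64(189), np.int64(23)), (231, np.int64(774), np.int64(185), np.int64(24)), (232, np.int64(774), np.int64(182), np.int64(23)), (233, np.int64(775), np.int64(180), np.int64(19)), (234, np.int64(775), np.int64(176), np.int64(21)), (235, np.int64(774), np.int64(173), np.int64(21)), (236, np.int64(774), np.int64(170), np.int64(23)), (237, np.int64(775), np.int64(167), np.int64(20)), (238, np.int64(775), np.int64(164), np.int64(19))]
176 [(229, np.int64(696), np.int64(132), np.int64(309)), (230, np.int64(695), np.int64(129), np.int64(310)), (231, np.int64(696), np.int64(127), np.int64(308)), (232, np.int64(697), np.int64(125), np.int64(306)), (233, np.int64(695), np.int64(122), np.int64(311)), (234, np.int64(697), np.int64(121), np.int64(303)), (235, np.int64(699), np.int64(120), np.int64(293)), (236, np.int64(703), np.int64(120), np.int64(279)), (237, np.int64(762), np.int64(167), np.int64(20)), (238, np.int64(763), np.int64(164), np.int64(16))]
184 [(229, np.int64(675), np.int64(132), np.int64(310)), (230,
[... 2271 characters left out ...]
649.1 108.4 217.8] 4 645.7 653.5
245 [649.3 105.8 217.1] 4 645.7 652.8
246 [650.1 103.4 215. ] 3 645.8 653.7
247 [649.7 100.6 215.2] 4 645.5 653.4
248 [649.1  97.4 218.3] 4 644.9 653.7
249 [649.4  94.9 216.7] 4 645.3 653.8
250 [649.3  92.1 217.5] 4 645.6 653.3
251 [650.9  89.5 216.6] 3 648.3 653.5
252 [648.2  86.8 216.5] 5 643.1 654.2
253 [646.7  83.9 216.9] 4 643.1 651.0
254 [647.2  81.6 214.5] 4 643.5 651.4
255 [646.7  78.4 217.6] 4 642.9 650.2
256 [646.5  75.5 218.9] 4 642.6 650.9
257 [647.   73.2 215.7] 6 640.6 654.2
258 [646.5  70.1 218.7] 6 639.9 653.5
259 [646.9  67.7 216.6] 6 640.4 653.7
260 [647.   65.  216.5] 4 642.6 650.7<stdin>:3: RuntimeWarning: invalid value encountered in cast
```

View pics/t_lev.png

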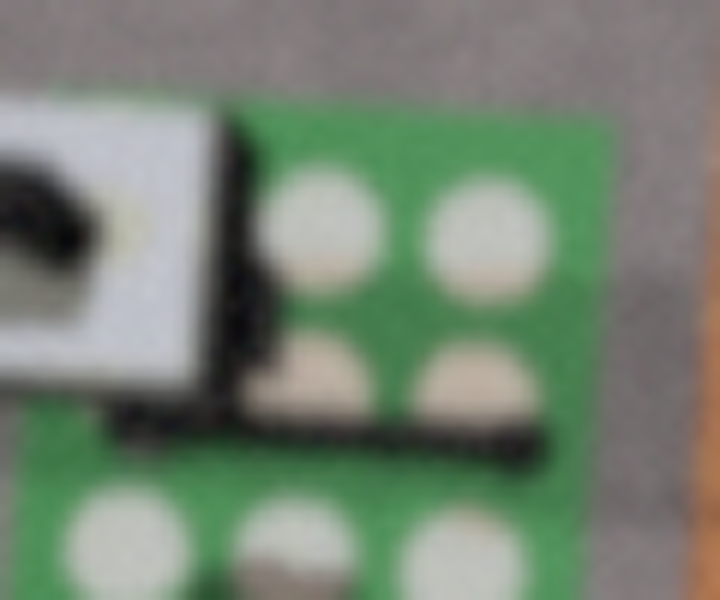

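View pics/s_lev.png

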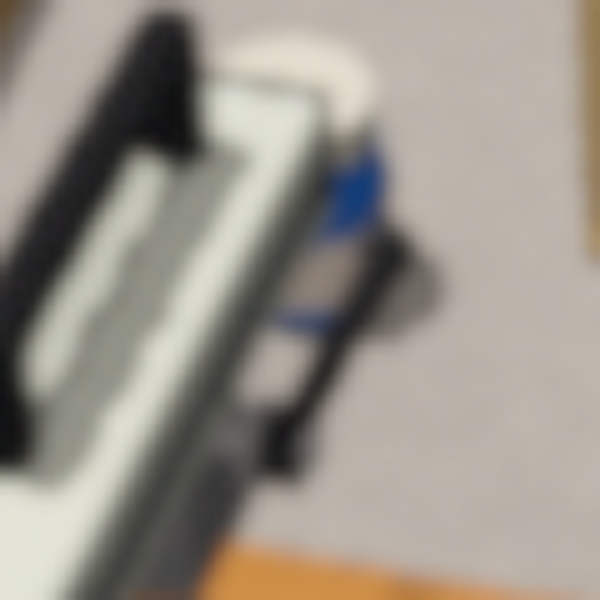

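Run:
```python
from h import *
t=load('top');g=cv2.cvtColor(t['im'],cv2.COLOR_RGB2GRAY).astype(float)
# edges of boom: upper rises to ~190, lower falls
up=[];lo=[]
for u in range(110,230):
    c=g[:,u]
    vs=np.arange(155,182); 
    # upper: first crossing 155 going down such that subsequent bright
    for v in range(160,182):
        if c[v]<155<=c[v+1] and c[v+1:v+4].max()>180: up.append((u,v+(155-c[v])/(c[v+1]-c[v]))); break
    for v in range(205,183,-1):
        if c[v]<140<=c[v-1] and c[v-3:v].max()>180: lo.append((u,v-(140-c[v])/(c[v-1]-c[v]))); break
def fitline(E,h):
    P=onplane(t,np.array(E),h)[:,:2]
    for _ in range(4):
        k=np.polyfit(P[:,1],P[:,0],1); r=P[:,0]-np.polyval(k,P[:,1]); P=P[abs(r)<2*r.std()+1e-4]
    return k,r.std(),len(P)
for h in(.31,.3085):
    ku,kl=fitline(up,h),fitline(lo,h); print(h,ku,kl,'yaw',-np.degrees(np.arctan(ku[0][0])),-np.degrees(np.arctan(kl[0][0])))
    print('x at y=.122 up/lo',np.polyval(ku[0],.122),np.polyval(kl[0],.122))
print('ball', onplane(t,[[258.8,202.1]],.215), 'end',onplane(t,[[233.5,184],[232,184]],.31))
# side view : end corners of boom at (230+.., ) crop coords /10
s=load('side')
print('side boom end near corner',onplane(s,[[230+322/10,240+95/10],[230+200/10,240+70/10]],.31))
print('side ball',onplane(s,[[230+393/10,240+245/10]],.215))
```

```text
0.31 (array([0.04994099, 0.69589023]), np.float64(0.00034922825113426804), 71) (array([0.05393093, 0.63647763]), np.float64(0.00013748453121706556), 114) yaw -2.8590328357357255 -3.0870240450197057
x at y=.122 up/lo 0.7019830358585962 0.6430572073056064
0.3085 (array([0.04994099, 0.69622661]), np.float64(0.00034968166177249955), 71) (array([0.05393093, 0.63673632]), np.float64(0.00013766303037582084), 114) yaw -2.8590328357358135 -3.0870240450195756
x at y=.122 up/lo 0.7023194105660966 0.6433158909922164
ball [[0.64554056 0.06839638 0.215     ]] end [[0.67498009 0.12009111 0.31      ]
 [0.67495247 0.12389013 0.31      ]]
side boom end near corner [[0.64434033 0.12789812 0.31      ]
 [0.67763771 0.12421896 0.31      ]]
side ball [[0.64554723 0.07252102 0.215     ]]
```

```bash
cat >> kin.py <<'E'
PP=[0.1364,0.63,0.421,0.3914,0.0694,0,0.0601]
LO=np.array([-2.89,-.75,.22,-1.18,.11,-2.7]);HI=np.array([2.89,2.08,2.7,4.32,2.71,2.7])
from scipy.optimize import least_squares
def toolR(yaw,th):
    # tool x tilted from down by th toward yaw; tool y = -(perp left)
    x=np.array([np.sin(th)*np.cos(yaw),np.sin(th)*np.sin(yaw),-np.cos(th)])
    y=-np.array([-np.sin(yaw),np.cos(yaw),0]); z=np.cross(x,y); return np.c_[x,y,z]
def ik(p,Rt,q0):
    # FK frame: col0=-tooly col1=-toolz col2=toolx
    W=np.c_[-Rt[:,1],-Rt[:,2],Rt[:,0]]
    def f(q):
        a,R=fk(q,PP); return np.r_[(a-p)*5,(Ro.from_matrix(W.T@R).as_rotvec())]
    r=least_squares(f,np.clip(q0,LO+.001,HI-.001),bounds=(LO,HI)); return r.x,np.abs(r.fun).max()
E
python3 - <<'E'
from kin import *
q0=[-.6,.5,1.2,.05,.9,1.49]
B=np.array([.5642,-.2405,.179]);Pn=np.array([.664,.155,.215])
yu=np.radians(-3);xu=np.array([np.cos(yu),np.sin(yu),0])
H=Pn-25*.001*xu-[0,0,.050]
for th in(30,40,45,50,55,60,70,80):
    for n,G,y in(('grasp',B,-29.6),('hang',H,-3)):
        R=toolR(np.radians(y),np.radians(th)); q,e=ik(G+.017*R[:,0],R,q0); print(th,n,q.round(2),round(e,4))
E
```

```text
30 grasp [-0.52  0.13  1.95 -0.    0.54  1.57] 0.0
30 hang [ 0.21  0.23  1.86 -0.25  0.56  2.01] 0.0
40 grasp [-0.52  0.1   2.1  -0.    0.24  1.57] 0.0
40 hang [ 0.24  0.2   2.01 -0.66  0.31  2.43] 0.0
45 grasp [-0.52  0.1   2.16 -0.01  0.11  1.58] 0.015
45 hang [ 0.24  0.2   2.06 -0.93  0.23  2.7 ] 0.0281
50 grasp [-0.45  0.1   2.18 -1.09  0.11  2.7 ] 0.0633
50 hang [ 0.21  0.19  2.08 -0.96  0.18  2.7 ] 0.0944
55 grasp [-0.45  0.1   2.18 -1.09  0.11  2.7 ] 0.1405
55 hang [ 0.19  0.18  2.1  -0.98  0.12  2.7 ] 0.1616
60 grasp [-0.45  0.09  2.17 -1.09  0.11  2.7 ] 0.2176
60 hang [ 0.18  0.17  2.1  -1.    0.11  2.7 ] 0.2363
70 grasp [-0.45  0.07  2.17 -1.1   0.11  2.7 ] 0.3719
70 hang [ 0.34  0.42  2.41  3.6   0.93 -1.72] 0.0
80 grasp [-0.45  0.06  2.17 -1.1   0.11  2.7 ] 0.526
80 hang [ 0.36  0.61  2.5   3.56  1.36 -1.58] 0.0
```

Call:
play_rows([
  [[0, -0.6, 0, -0.9, 0], [0, -0.6, 0, -0.9, 0]],
])

```text
clock: 5.6
position: [0.7677, -0.435, 0.6092]
ee_rot: [-0.12, 0.852, -0.224, -0.458]
contact_force: [-0.5, 0.8, -0.2]
width: 0.0856
```

Call:
play_rows([
  [[0, -0.6, 0, -0.9, 0], [0, -0.6, 0, -0.9, 0]],
])

```text
clock: 5.8
position: [0.7598, -0.4303, 0.6391]
ee_rot: [-0.115, 0.862, -0.227, -0.439]
contact_force: [-0.0, 1.2, 0.6]
width: 0.0855
```

Run:
```python
from h import *
from kin import *
s,p,R=show()
B=np.array([.5642,-.2405,.179])
print('yaw tilt',np.degrees(np.arctan2(R[1,0],R[0,0])))
G=B+[0,0,.005]+.019*R[:,0]
sx=np.array([np.cos(np.radians(-29.6)),np.sin(np.radians(-29.6)),0])
pre=G-.12*R[:,0]
print('pre',pre.round(3),'shift',(R.T@(pre-p)).round(4),'grasp shift',(R.T@(G-p)).round(4))
for g in(pre,G): print(ik(g,R,[-.52,.13,1.9,0,.5,1.57]))
t=load('top');T=cloud(t)
az=np.degrees(np.arctan2(T[...,1],T[...,0]));r=np.hypot(T[...,0],T[...,1])
for a in range(30,100,10):
    print(a,[round(float(np.nanmax(np.where((abs(az-a)<5)&(abs(r-q)<.05),T[...,2],-1))),2) for q in np.arange(.4,1.1,.1)])
```

```text
t 5.8 q [-0.624  0.517  0.221  0.066  1.777  1.495] p [ 0.7598 -0.4303  0.6391] F [-0.   1.2  0.6] w 0.0855
toolx [ 0.513 -0.29  -0.808] tilt 36.08 tooly [-0.492 -0.871  0.   ] toolz [-0.704  0.397 -0.589]
yaw tilt -29.49076840959736
pre [ 0.512 -0.211  0.266] shift [ 0.1115 -0.0693  0.4811] grasp shift [ 0.2315 -0.0693  0.4811]
(array([-0.51782121, -0.10419664,  1.97293317,  0.00305447,  0.64311211,
        1.56512951]), np.float64(6.694644838489694e-13))
(array([-0.51725757,  0.10809352,  2.03262553,  0.0041354 ,  0.37112948,
        1.56417546]), np.float64(2.2060255562040035e-12))
30 [0.12, 0.02, 0.05, 0.31, 0.32, 0.31, 0.22]
40 [0.17, 0.11, 0.22, 0.22, 0.32, 0.31, 0.06]
50 [0.01, 0.03, 0.02, 0.22, 0.06, 0.06, 0.04]
60 [0.01, 0.02, 0.12, 0.13, 0.13, 0.12, 0.06]
70 [0.01, 0.02, 0.12, 0.13, 0.13, 0.13, 0.0]
80 [0.01, 0.01, 0.12, 0.13, 0.13, 0.12, -1.0]
90 [0.01, 0.01, 0.12, 0.13, 0.13, 0.01, -1.0]
```

Call:
play_rows([
  [[0, 0.01, -0.007, 0.048, 0], [0, 0.02, -0.014, 0.096, 0], [0, 0.03, -0.021, 0.144, 0], [0, 0.04, -0.028, 0.192, 0], [0, 0.05, -0.035, 0.24, 0], [0, 0.06, -0.042, 0.288, 0], [0, 0.07, -0.049, 0.336, 0], [0, 0.08, -0.056, 0.384, 0], [0, 0.09, -0.063, 0.432, 0], [0, 0.1, -0.069, 0.465, 0], [0, 0.11, -0.069, 0.481, 0], [0, 0.11, -0.069, 0.481, 0]],
])

```text
clock: 7.0
position: [0.5055, -0.207, 0.2599]
ee_rot: [-0.116, 0.859, -0.226, -0.444]
contact_force: [-0.1, 0.2, -0.1]
width: 0.0857
```

Run:
```python
from h import *
s,p,R=show()
B=np.array([.5642,-.2405,.179])
G=B+[0,0,.005]+.019*R[:,0]
print('grasp shift',(R.T@(G-p)).round(4))
t=grab('top',1); sd=grab('side',1)
crop(t,300,170,440,290,5,'t1');crop(sd,260,120,400,280,4,'s1')
```

```text
t 7.0 q [-0.518 -0.109  1.983  0.004  0.651  1.563] p [ 0.5055 -0.207   0.2599] F [-0.1  0.2 -0.1] w 0.0857
toolx [ 0.504 -0.284 -0.816] tilt 35.33 tooly [-0.491 -0.871  0.   ] toolz [-0.711  0.4   -0.578]
grasp shift [ 0.12    0.0003 -0.0112]
```

View pics/t1.png

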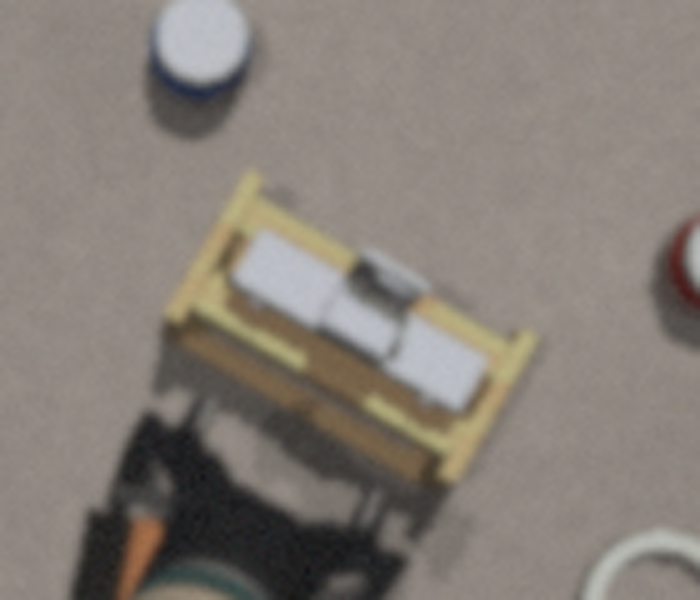

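View pics/s1.png

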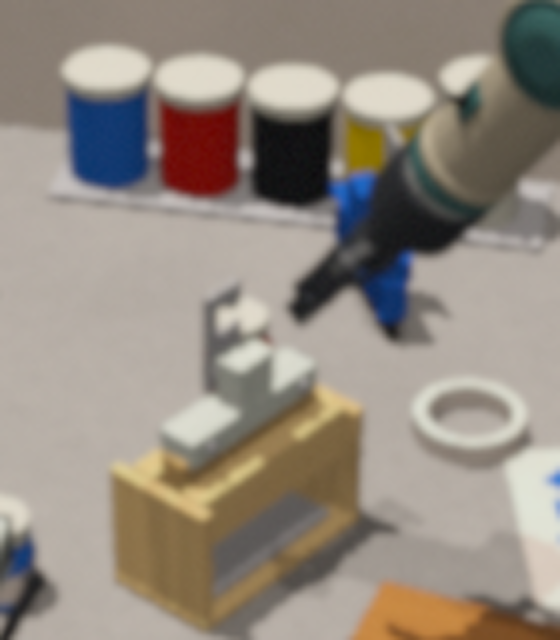

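Run:
```python
from h import *
s,p,R=st()
t=load('top',1);sd=load('side',1)
tip=p-.013*R[:,0]
for z,n,o in((t,'top',(300,170,5)),(sd,'side',(260,120,4))):
    A=[tip+.05*R[:,1],tip-.05*R[:,1],tip]
    print(n,[((q-np.array(o[:2]))*o[2]).round(0).tolist() for q in proj(z,A)])
    B=np.array([.5642,-.2405,.199]);
    sx=np.array([.8695,-.494,0]);sy=np.array([.494,.8695,0])
    print(' block corners',[((q-np.array(o[:2]))*o[2]).round(0).tolist() for q in proj(z,[B+a*sx+b*sy for a in(-.012,.012) for b in(-.02,.02)])])
    print(' seat top',[((q-np.array(o[:2]))*o[2]).round(0).tolist() for q in proj(z,[B+.025*sx+b*sy+[0,0,.05] for b in(-.02,.02)])])
```

```text
top [[397.0, 463.0], [227.0, 365.0], [312.0, 414.0]]
 block corners [[380.0, 355.0], [316.0, 318.0], [401.0, 317.0], [338.0, 280.0]]
 seat top [[425.0, 286.0], [359.0, 248.0]]
side [[356.0, 271.0], [271.0, 327.0], [314.0, 298.0]]
 block corners [[274.0, 349.0], [240.0, 371.0], [251.0, 338.0], [217.0, 359.0]]
 seat top [[238.0, 278.0], [204.0, 299.0]]
```

Run:
```python
from h import *
s,p,R=st()
for n in('top','side'):
    z=load(n,1);C=cloud(z).reshape(-1,3);L=(C-p)@R
    k=(np.abs(L[:,1])<.075)&(np.abs(L[:,2])<.03)&(L[:,0]>-.12)&(L[:,0]<.02)
    Q=L[k]*1000; Q=Q[np.argsort(-Q[:,0])]; print(n,len(Q)); print(Q[:25].round(0).tolist())
```

```text
top 513
[[-36.0, 41.0, 20.0], [-38.0, 41.0, 8.0], [-40.0, 44.0, 1.0], [-40.0, -46.0, 1.0], [-42.0, -48.0, 1.0], [-42.0, -54.0, 6.0], [-42.0, 42.0, 1.0], [-43.0, 41.0, 23.0], [-44.0, 52.0, 4.0], [-45.0, -44.0, 1.0], [-45.0, 41.0, 11.0], [-45.0, 50.0, 4.0], [-46.0, -51.0, 4.0], [-46.0, -53.0, 6.0], [-46.0, 47.0, -1.0], [-47.0, 45.0, -0.0], [-47.0, -56.0, 4.0], [-47.0, 51.0, 6.0], [-48.0, -45.0, 3.0], [-48.0, -47.0, 0.0], [-48.0, -50.0, -1.0], [-50.0, 42.0, -0.0], [-50.0, 53.0, 2.0], [-51.0, 54.0, 5.0], [-51.0, 46.0, -0.0]]
side 136
[[-33.0, -47.0, -7.0], [-36.0, -50.0, -1.0], [-38.0, 43.0, 12.0], [-39.0, -51.0, 12.0], [-42.0, -51.0, 14.0], [-43.0, -46.0, 13.0], [-43.0, 41.0, 14.0], [-44.0, -51.0, -7.0], [-44.0, 42.0, 12.0], [-45.0, -57.0, 9.0], [-46.0, -52.0, 12.0], [-47.0, -48.0, -7.0], [-49.0, -58.0, 7.0], [-49.0, -49.0, 11.0], [-49.0, -61.0, 5.0], [-49.0, -58.0, 11.0], [-49.0, -59.0, 3.0], [-50.0, -58.0, -4.0], [-50.0, -53.0, 10.0], [-51.0, 39.0, 14.0], [-51.0, -58.0, 1.0], [-51.0, -58.0, 5.0], [-52.0, -62.0, -1.0], [-53.0, -55.0, -0.0], [-53.0, -50.0, 14.0]]
```

Run:
```python
from h import *
from kin import *
s,p,R=show(); print(s['qd'],fk(s['qpos'],PP)[0])
B=np.array([.5642,-.2405,.179])
G=B+[0,0,.005]+.019*R[:,0]
print('grasp shift',(R.T@(G-p)).round(4))
```

```text
t 7.1 q [-0.519 -0.108  1.969  0.004  0.647  1.563] p [ 0.5127 -0.2118  0.269 ] F [ 1.  -0.9  0.4] w 0.0856
toolx [ 0.515 -0.291 -0.806] tilt 36.3 tooly [-0.492 -0.871  0.   ] toolz [-0.702  0.396 -0.592]
[-0.00830694  0.00821237 -0.08712102 -0.00136144 -0.0143643   0.00052206] [ 0.51266221 -0.21174038  0.26923357]
grasp shift [ 0.1224 -0.0003  0.0028]
```

Call:
play_rows([
  [[0, 0.02, 0, 0.002, 0], [0, 0.04, 0, 0.003, 0], [0, 0.06, 0, 0.003, 0], [0, 0.06, 0, 0.003, 0], [0, 0.06, 0, 0.003, 0]],
])

```text
clock: 7.6
position: [0.5437, -0.2297, 0.2214]
ee_rot: [-0.114, 0.864, -0.227, -0.435]
contact_force: [0.7, -0.6, -0.3]
width: 0.0856
```

Run:
```python
from h import *
z={n:grab(n,2) for n in('top','side')}
s,p,R=show()
B=np.array([.5642,-.2405,.179])
for n in z:
    C=cloud(z[n]).reshape(-1,3);L=(C-p)@R
    k=(np.abs(L[:,1])<.075)&(np.abs(L[:,1])>.03)&(np.abs(L[:,2])<.03)&(L[:,0]>-.12)&(L[:,0]<.0)
    Q=L[k]*1000; Q=Q[np.argsort(-Q[:,0])]; print(n,len(Q)); print(Q[:12].round(0).tolist())
crop(z['top'],320,200,420,280,7,'t2');crop(z['side'],280,160,360,240,8,'s2')
for n,o in(('top',(320,200,7)),('side',(280,160,8))):
    A=[p,p-.013*R[:,0]+.043*R[:,1],p-.013*R[:,0]-.043*R[:,1],B]
    print(n,[((q-np.array(o[:2]))*o[2]).round(0).tolist() for q in proj(z[n],A)])
```

```text
t 7.7 q [-0.519 -0.009  2.01   0.005  0.503  1.563] p [ 0.5429 -0.229   0.2214] F [ 0.2 -0.3 -0.1] w 0.0854
toolx [ 0.518 -0.293 -0.804] tilt 36.53 tooly [-0.492 -0.871  0.001] toolz [-0.7    0.395 -0.595]
top 380
[[-34.0, -50.0, -6.0], [-38.0, 42.0, 7.0], [-40.0, -48.0, -11.0], [-41.0, 42.0, -6.0], [-42.0, 48.0, -11.0], [-42.0, 45.0, -12.0], [-44.0, -51.0, -8.0], [-44.0, -53.0, -6.0], [-45.0, 46.0, -11.0], [-45.0, -47.0, -11.0], [-46.0, -56.0, -6.0], [-46.0, 42.0, -12.0]]
side 120
[[-41.0, -53.0, 4.0], [-42.0, 39.0, 9.0], [-43.0, -54.0, 8.0], [-43.0, -56.0, 0.0], [-44.0, -54.0, 2.0], [-44.0, -53.0, 6.0], [-45.0, -51.0, 8.0], [-45.0, -57.0, -10.0], [-46.0, -52.0, -11.0], [-48.0, -57.0, -2.0], [-49.0, -52.0, 6.0], [-50.0, -50.0, -11.0]]
top [[339.0, 283.0], [430.0, 355.0], [233.0, 242.0], [357.0, 240.0]]
side [[380.0, 363.0], [467.0, 301.0], [322.0, 396.0], [331.0, 431.0]]
```

View pics/t2.png

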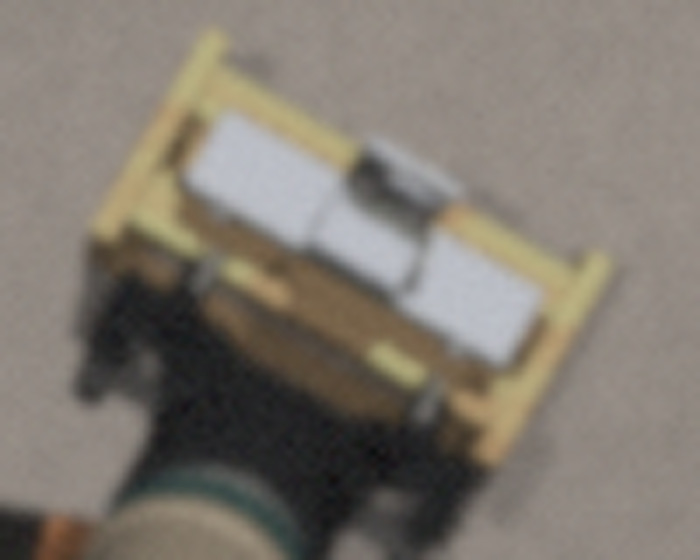

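View pics/s2.png

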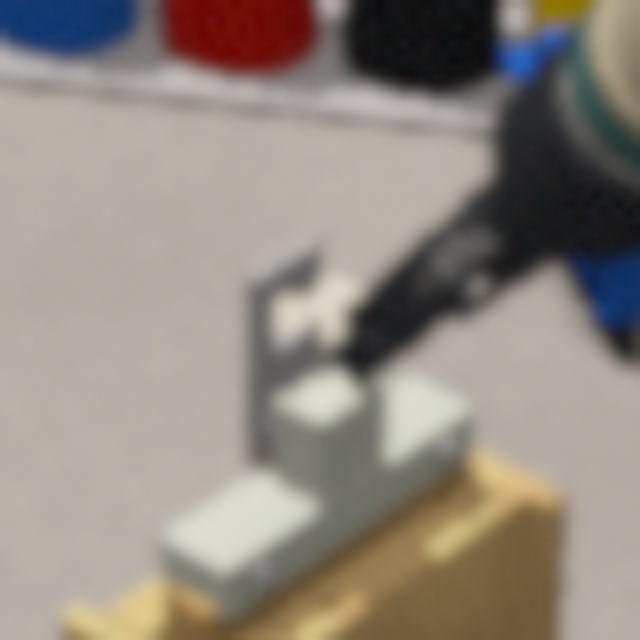

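Run:
```python
from h import *
s,p,R=show()
B=np.array([.5635,-.2415,.179])
G=B+[0,0,.005]+.019*R[:,0]
print('grasp shift',(R.T@(G-p)).round(4))
```

```text
t 7.7 q [-0.519 -0.009  2.01   0.005  0.503  1.563] p [ 0.5429 -0.229   0.2214] F [ 0.2 -0.3 -0.1] w 0.0854
toolx [ 0.518 -0.293 -0.804] tilt 36.53 tooly [-0.492 -0.871  0.001] toolz [-0.7    0.395 -0.595]
grasp shift [0.0634 0.0007 0.0029]
```

Call:
play_rows([
  [[0, 0.03, 0, 0.002, 0], [0, 0.05, 0.001, 0.003, 0], [0, 0.063, 0.001, 0.003, 0], [0, 0.063, 0.001, 0.003, 0], [0, 0.063, 0.001, 0.003, 0]],
])

```text
clock: 8.2
position: [0.5733, -0.2473, 0.1699]
ee_rot: [-0.114, 0.864, -0.227, -0.435]
contact_force: [-0.1, 0.2, -0.3]
width: 0.0852
```

Run:
```python
from h import *
z={n:grab(n,3) for n in('top','side')}
s,p,R=show()
crop(z['top'],320,200,420,280,7,'t3');crop(z['side'],280,160,360,240,8,'s3')
for n,o in(('top',(320,200,7)),('side',(280,160,8))):
    A=[p,p-.013*R[:,0]+.043*R[:,1],p-.013*R[:,0]-.043*R[:,1]]
    print(n,[((q-np.array(o[:2]))*o[2]).round(0).tolist() for q in proj(z[n],A)])
```

```text
t 8.3 q [-0.521  0.104  2.039  0.01   0.359  1.555] p [ 0.5733 -0.2472  0.1704] F [-0.1 -0.2  0.6] w 0.0856
toolx [ 0.519 -0.294 -0.802] tilt 36.64 tooly [-0.492 -0.871  0.001] toolz [-0.699  0.394 -0.597]
top [[372.0, 220.0], [459.0, 288.0], [271.0, 180.0]]
side [[312.0, 436.0], [397.0, 375.0], [254.0, 470.0]]
```

View pics/t3.png

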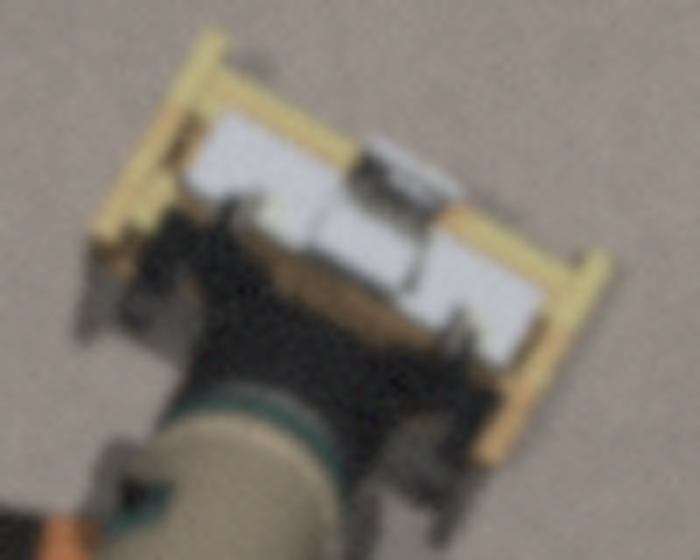

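View pics/s3.png

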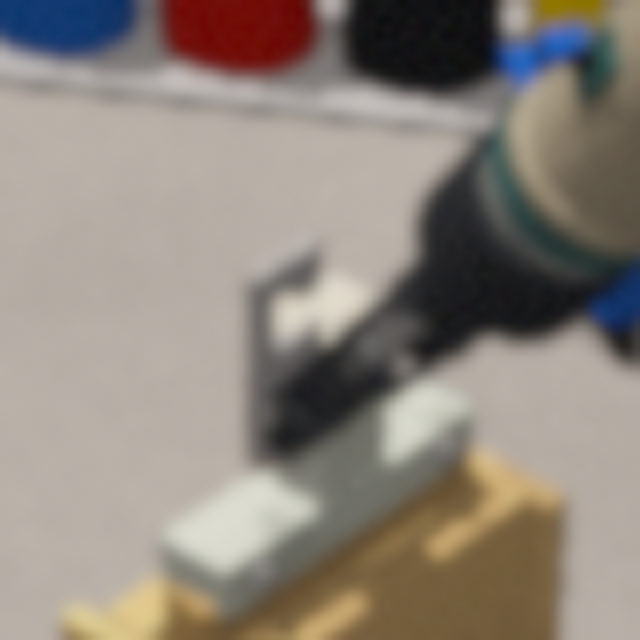

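Call:
play_rows([
  [[0, 0.007, 0, 0, 0], [0, 0.007, 0, 0, 0], [0.3, 0.007, 0, 0, 0], [0.3, 0.007, 0, 0, 0], [0.4, 0.007, 0, 0, 0], [0.4, 0.007, 0, 0, 0]],
], grip_force=30)

```text
clock: 8.9
position: [0.5769, -0.2493, 0.1648]
ee_rot: [-0.114, 0.864, -0.227, -0.434]
contact_force: [-1.0, -0.3, -0.7]
width: 0.0514
```

Run:
```python
from h import *
z={n:grab(n,4) for n in('top','side')}
s,p,R=show()
crop(z['top'],320,200,420,280,7,'t4');crop(z['side'],280,160,360,240,8,'s4')
```

```text
t 9.0 q [-0.521  0.117  2.04   0.011  0.345  1.555] p [ 0.5769 -0.2493  0.1648] F [-0.3 -0.1 -0.7] w 0.0514
toolx [ 0.519 -0.294 -0.802] tilt 36.64 tooly [-0.492 -0.871  0.   ] toolz [-0.699  0.394 -0.597]
```

View pics/t4.png

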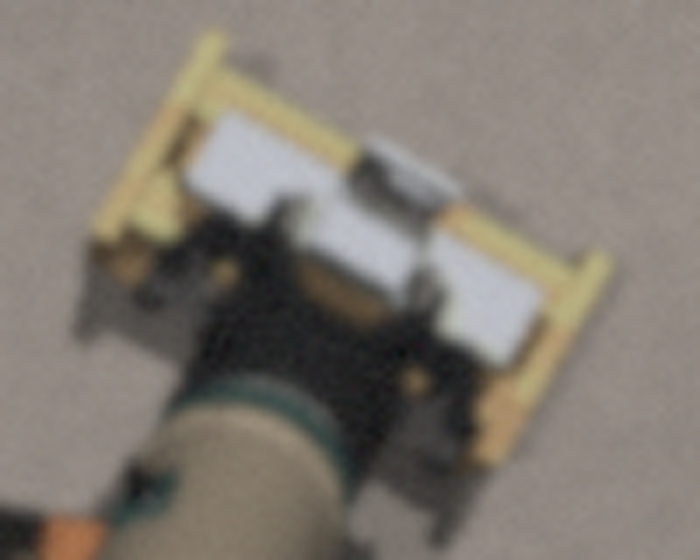

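View pics/s4.png

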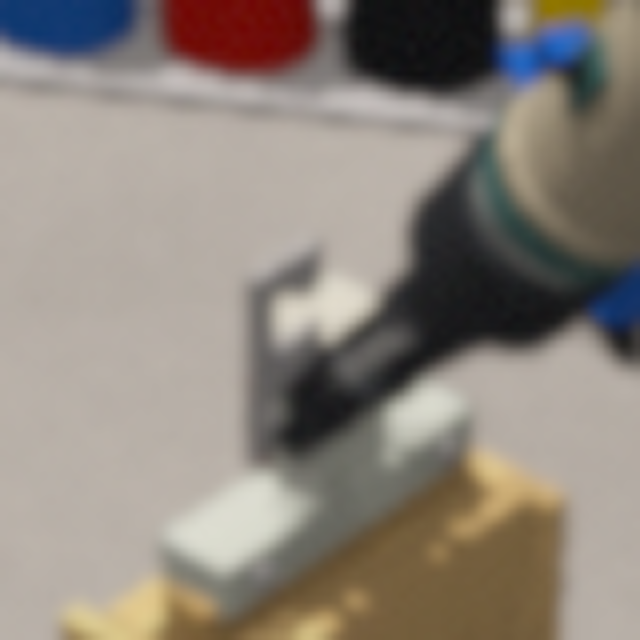

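Call:
play_rows([
  [[0.4, 0.003, 0, 0, 0], [0.4, 0.003, 0, 0, 0], [0.7, 0.003, 0, 0, 0], [0.8, 0.003, 0, 0, 0], [0.8, 0.003, 0, 0, 0], [0.8, 0.003, 0, 0, 0], [0.8, 0.003, 0, 0, 0]],
], grip_force=60)

```text
clock: 9.7
position: [0.5784, -0.2502, 0.1624]
ee_rot: [-0.114, 0.864, -0.227, -0.434]
contact_force: [-1.0, -0.4, 0.7]
width: 0.0385
```

Run:
```python
from h import *
s,p,R=show();print(s['moment'])
```

```text
t 9.7 q [-0.521  0.123  2.041  0.011  0.339  1.555] p [ 0.5784 -0.2502  0.1624] F [-1.  -0.4  0.7] w 0.0385
toolx [ 0.519 -0.294 -0.802] tilt 36.64 tooly [-0.492 -0.871  0.001] toolz [-0.699  0.394 -0.597]
[ 0.10466916  0.32773534 -0.15832443]
```

Call:
play_rows([
  [[0.8, 0, 0, 0, 0], [0.8, -0.008, 0, -0.006, 0], [0.8, -0.016, 0, -0.012, 0], [0.8, -0.032, 0, -0.024, 0], [0.8, -0.048, 0, -0.036, 0], [0.8, -0.064, 0, -0.048, 0], [0.8, -0.064, 0, -0.048, 0], [0.8, -0.064, 0, -0.048, 0]],
], grip_force=110)

```text
clock: 10.5
position: [0.5781, -0.2499, 0.2421]
ee_rot: [-0.114, 0.864, -0.227, -0.435]
contact_force: [0.8, 0.3, -4.4]
width: 0.037
```

Run:
```python
from h import *
z={n:grab(n,5) for n in('top','side')}
s,p,R=show();print(s['moment'])
crop(z['top'],320,180,420,280,6,'t5');crop(z['side'],260,120,360,240,5,'s5')
```

```text
t 10.6 q [-0.521  0.037  1.91   0.007  0.559  1.56 ] p [ 0.5773 -0.2495  0.2402] F [-0.2 -0.6 -3.6] w 0.0371
toolx [ 0.516 -0.292 -0.805] tilt 36.4 tooly [-0.492 -0.871  0.001] toolz [-0.701  0.395 -0.593]
[ 0.38814309  0.60133844 -0.03166578]
```

View pics/s5.png

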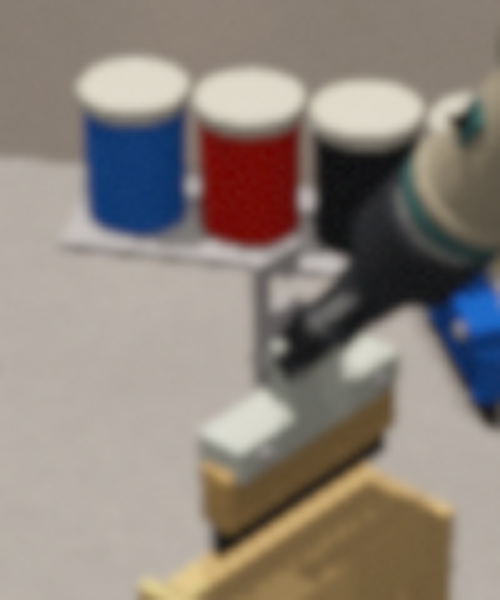

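View pics/t5.png

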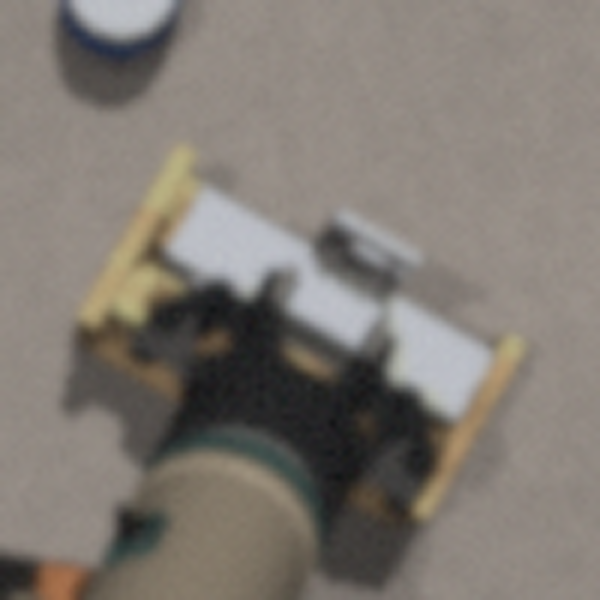

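Run:
```python
from h import *
from kin import *
s,p,R=st(); q=np.array(s['qpos'])
def path(p0,pts,Rt,q,n=12):
    for a in pts:
        for k in range(1,n+1):
            x=p0+(np.array(a)-p0)*k/n; q,e=ik(x,Rt,q)
            if e>1e-3: print('  fail',x.round(3),q.round(2),round(e,3)); 
        print(np.array(a),q.round(2)); p0=np.array(a)
    return q
for az in (74,60,45,30):
  for r,z in((.7,.65),(.8,.6)):
    a=np.radians(az); print(az,r,z)
    path(p,[[.55,-.2,.55],[.65*np.cos(.3),.65*np.sin(.3),.6],[r*np.cos(a),r*np.sin(a),z]],R,q)
```

```text
74 0.7 0.65
[ 0.55 -0.2   0.55] [-0.44 -0.1   1.29 -0.05  1.32  1.64]
[0.62096872 0.19208813 0.6       ] [ 0.5   0.19  0.85 -0.53  1.71  2.4 ]
  fail [0.443 0.392 0.621] [ 1.    0.29  0.66 -0.72  2.03  2.7 ] 0.003
  fail [0.407 0.432 0.625] [ 1.09  0.35  0.54 -0.76  2.13  2.7 ] 0.018
  fail [0.371 0.473 0.629] [ 1.17  0.43  0.4  -0.82  2.22  2.7 ] 0.017
  fail [0.336 0.513 0.633] [ 1.25  0.5   0.27 -0.89  2.3   2.7 ] 0.005
  fail [0.3   0.553 0.638] [ 1.34  0.54  0.22 -0.94  2.3   2.7 ] 0.033
  fail [0.264 0.593 0.642] [ 1.42  0.56  0.22 -0.98  2.27  2.7 ] 0.084
  fail [0.229 0.633 0.646] [ 1.5   0.58  0.22 -1.02  2.24  2.7 ] 0.142
  fail [0.193 0.673 0.65 ] [ 1.58  0.6   0.22 -1.05  2.2   2.7 ] 0.208
[0.19294615 0.67288319 0.65      ] [ 1.58  0.6   0.22 -1.05  2.2   2.7 ]
74 0.8 0.6
[ 0.55 -0.2   0.55] [-0.44 -0.1   1.29 -0.05  1.32  1.64]
[0.62096872 0.19208813 0.6       ] [ 0.5   0.19  0.85 -0.53  1.71  2.4 ]
  fail [0.454 0.432 0.6  ] [ 1.02  0.36  0.59 -0.72  2.05  2.7 ] 0.02
  fail [0.421 0.481 0.6  ] [ 1.1   0.45  0.44 -0.77  2.15  2.7 ] 0.026
  fail [0.387 0.529 0.6  ] [ 1.18
[... 2262 characters left out ...]
566 0.6  ] [ 1.01  0.62  0.22 -0.77  1.99  2.62] 0.106
[0.56568542 0.56568542 0.6       ] [ 1.01  0.62  0.22 -0.77  1.99  2.62]
30 0.7 0.65
[ 0.55 -0.2   0.55] [-0.44 -0.1   1.29 -0.05  1.32  1.64]
[0.62096872 0.19208813 0.6       ] [ 0.5   0.19  0.85 -0.53  1.71  2.4 ]
[0.60621778 0.35       0.65      ] [ 0.74  0.46  0.31 -0.69  2.04  2.4 ]
30 0.8 0.6
[ 0.55 -0.2   0.55] [-0.44 -0.1   1.29 -0.05  1.32  1.64]
[0.62096872 0.19208813 0.6       ] [ 0.5   0.19  0.85 -0.53  1.71  2.4 ]
  fail [0.687 0.383 0.6  ] [ 0.7   0.58  0.22 -0.66  1.99  2.4 ] 0.004
  fail [0.693 0.4   0.6  ] [ 0.71  0.59  0.22 -0.66  1.97  2.41] 0.022
[0.69282032 0.4        0.6       ] [ 0.71  0.59  0.22 -0.66  1.97  2.41]
```

```bash
cat > sim.py <<'E'
from h import *
from kin import *
WP=1.57
def Wof(Rt): return np.c_[-Rt[:,1],-Rt[:,2],Rt[:,0]]
def toT(F): return np.c_[F[:,2],-F[:,0],-F[:,1]]
def row(q,p,Rt,n=1):
    W=Wof(Rt)
    def f(x):
        a,R=fk(x,PP); return np.r_[(a-p)*WP,Ro.from_matrix(W@R.T).as_rotvec(),1e-4*(x-q)]
    return least_squares(f,np.clip(q,LO+1e-4,HI-1e-4),bounds=(LO,HI)).x
def call(q,d,rows=2,step=.05):
    p,F=fk(q,PP);Rt=toT(F); d=np.array(d)
    for k in range(rows):
        pc,_=fk(q,PP); tgt=p+d; v=tgt-pc; L=np.linalg.norm(v); q=row(q,pc+v*min(1,step/L),Rt)
    return q
E
python3 - <<'E'
from sim import *
# validate on recorded pushes: start q at t=4.6, push tool (-.6,0,-.9) 2 rows -> tilt +2.7ish
q=np.array([-0.608,0.676,0.223,0.035,1.893,1.494])
for i in range(3):
    p,F=fk(q,PP);T=toT(F); q=call(q,T@[-.6,0,-.9]); p,F=fk(q,PP); print(q.round(3),p.round(3),np.degrees(np.arccos(-F[2,2])).round(2))
E
```

```text
[-0.61   0.655  0.22   0.039  1.876  1.494] [ 0.781 -0.443  0.498] 22.48
[-0.612  0.631  0.22   0.044  1.858  1.495] [ 0.779 -0.442  0.522] 24.87
[-0.614  0.606  0.22   0.048  1.842  1.495] [ 0.775 -0.44   0.548] 27.26
```

```bash
cat > plan1.py <<'E'
from sim import *
s,p,R=st(); q0=np.array(s['qpos'])
R1=R.copy(); az1=np.degrees(np.arctan2(R1[1,0],R1[0,0])); R2=Ro.from_euler('z',-3.0-az1,degrees=True).as_matrix()@R1
np.savez('R12.npz',R1=R1,R2=R2)
v2=R2[:,0]
print('angle v1 v2',np.degrees(np.arccos(R1[:,0]@v2)))
best=[]
for alpha in(-40,-20):
  Ra=R1@Ro.from_euler('x',alpha,degrees=True).as_matrix()
  for az in(10,25,40,55,70,85):
    a=np.radians(az); q=q0.copy()
    for r,z in((.6,.55),(.7,.6),(.8,.6),(.9,.4),(.8,.8)):
      tgt=np.array([r*np.cos(a),r*np.sin(a),z])
      # rough go: IK w/ position priority from seeds
      qq,e=ik(tgt,Ra,np.array([a+.2,.3,.6,-.5,1.8,2.0]))
      if e>.3: continue
      # iterate pushes in several directions
      for de in(0,30,60,-30,90):
        for da in(-40,0,40):
          e_=np.radians(de);aa=a+np.radians(da); d=np.array([np.cos(aa)*np.cos(e_),np.sin(aa)*np.cos(e_),np.sin(e_)])
          qk=qq.copy(); F=fk(qk,PP)[1]; a0=np.degrees(np.arccos(np.clip(F[:,2]@v2,-1,1)))
          for k in range(3): qk=call(qk,d)
          P,F=fk(qk,PP); a1=np.degrees(np.arccos(np.clip(F[:,2]@v2,-1,1)))
          best.append((a1-a0,a0,a1,alpha,az,r,z,de,da,qk.round(2).tolist(),P.round(2).tolist()))
best.sort(key=lambda b:b[0])
for b in best[:14]: print([round(x,1) if isinstance(x,float) else x for x in b])
E
time python3 plan1.py
```

```text
angle v1 v2 15.63389891486148
[np.float64(-5.0), np.float64(15.6), np.float64(10.7), -40, 40, 0.9, 0.4, 30, 40, [1.0, 0.82, 0.22, -0.7, 1.84, 2.07], [0.64, 0.67, 0.42]]
[np.float64(-5.0), np.float64(15.6), np.float64(10.7), -20, 40, 0.9, 0.4, 30, 40, [1.0, 0.82, 0.22, -0.7, 1.84, 2.42], [0.64, 0.67, 0.42]]
[np.float64(-4.9), np.float64(11.8), np.float64(6.9), -20, 55, 0.9, 0.4, 30, 40, [1.27, 0.84, 0.22, -0.75, 1.9, 2.62], [0.44, 0.79, 0.41]]
[np.float64(-4.9), np.float64(11.8), np.float64(6.9), -40, 55, 0.9, 0.4, 30, 40, [1.27, 0.84, 0.22, -0.75, 1.9, 2.27], [0.44, 0.79, 0.41]]
[np.float64(-4.8), np.float64(11.8), np.float64(6.9), -20, 55, 0.9, 0.4, 0, 40, [1.27, 0.96, 0.22, -0.71, 1.83, 2.7], [0.45, 0.85, 0.3]]
[np.float64(-4.8), np.float64(11.8), np.float64(7.0), -40, 55, 0.9, 0.4, 0, 40, [1.28, 0.96, 0.22, -0.71, 1.83, 2.37], [0.44, 0.85, 0.3]]
[np.float64(-4.7), np.float64(15.6), np.float64(10.9), -40, 40, 0.9, 0.4, 30, 0, [0.82, 0.83, 0.22, -0.64, 1.73, 1.95], [0.77, 0.59, 0.42]]
[np.float64(-4.7), np.float64(15.6), np.float64(10.9), -20, 40, 0.9, 0.4, 30, 0, [0.82, 0.83, 0.22,
[... 209 characters left out ...]
(15.6), np.float64(11.0), -20, 40, 0.9, 0.4, 0, 40, [1.01, 0.95, 0.22, -0.67, 1.76, 2.51], [0.66, 0.73, 0.31]]
[np.float64(-4.5), np.float64(11.8), np.float64(7.2), -20, 55, 0.9, 0.4, 0, 0, [1.09, 0.97, 0.22, -0.68, 1.71, 2.58], [0.61, 0.8, 0.29]]
[np.float64(-4.5), np.float64(11.8), np.float64(7.2), -40, 55, 0.9, 0.4, 0, 0, [1.09, 0.97, 0.22, -0.68, 1.71, 2.23], [0.61, 0.8, 0.29]]
[np.float64(-4.5), np.float64(11.8), np.float64(7.2), -20, 55, 0.9, 0.4, 30, 0, [1.1, 0.85, 0.22, -0.7, 1.79, 2.5], [0.59, 0.75, 0.41]]
[np.float64(-4.5), np.float64(11.8), np.float64(7.2), -40, 55, 0.9, 0.4, 30, 0, [1.1, 0.85, 0.22, -0.7, 1.79, 2.16], [0.59, 0.75, 0.41]]
real	1m55.300s
user	1m54.493s
sys	0m0.146s
```

```bash
cat > plan2.py <<'E'
from sim import *
s,p,R=st(); q0=np.array(s['qpos']); z=np.load('R12.npz');R2=z['R2'];v2=R2[:,0]
Ra=R@Ro.from_euler('x',-25,degrees=True).as_matrix()
q=q0.copy(); p0=p
for a,Rt in(([.50,-.10,.55],R),([.5,.25,.62],Ra),([.36,.5,.65],Ra)):
    a=np.array(a)
    for k in range(1,9): q=row(q,p0+(a-p0)*k/8,Rt)
    p0=fk(q,PP)[0]; print(a,p0.round(3),q.round(2), 'shift',(R.T@(a-p)).round(3))
F=fk(q,PP)[1]; print('ang',np.degrees(np.arccos(F[:,2]@v2)))
for i in range(10):
    c=[]
    for az in(40,60,80,100,120):
        for el in(-20,10,40):
            A,E=np.radians(az),np.radians(el); d=np.array([np.cos(A)*np.cos(E),np.sin(A)*np.cos(E),np.sin(E)]); qk=call(q,d); P,F=fk(qk,PP)
            ang=np.degrees(np.arccos(min(1,F[:,2]@v2))); c.append((ang+ (20 if P[2]<.5 or P[2]>.75 else 0),az,el,qk,P))
    b=min(c,key=lambda x:x[0]); q=b[3]; T=toT(fk(q,PP)[1]); t=R2.T@T
    print(i,round(b[0],2),b[1],b[2],q.round(2),b[4].round(2),'resid turn',np.degrees(Ro.from_matrix(T.T@R2).as_rotvec()).round(1))
E
python3 plan2.py
```

```text
[ 0.5  -0.1   0.55] [ 0.5  -0.1   0.55] [-0.19 -0.19  1.36 -0.2   1.37  1.88] shift [-0.333 -0.092 -0.071]
[0.5  0.25 0.62] [0.5  0.25 0.62] [ 0.74  0.12  0.89 -0.63  1.85  2.12] shift [-0.492 -0.397  0.026]
[0.36 0.5  0.65] [0.36  0.499 0.648] [ 1.21  0.5   0.22 -0.9   2.29  2.2 ] shift [-0.661 -0.546  0.206]
ang 15.572807777387613
0 14.2 80 40 [ 1.23  0.52  0.22 -0.9   2.26  2.23] [0.36 0.52 0.64] resid turn [  3.7   1.9 -14.1]
1 12.86 80 40 [ 1.25  0.53  0.22 -0.9   2.23  2.25] [0.36 0.54 0.64] resid turn [  3.9   0.4 -12.9]
2 11.62 80 40 [ 1.27  0.55  0.22 -0.9   2.2   2.27] [0.36 0.56 0.63] resid turn [  4.   -1.1 -11.6]
3 10.54 80 40 [ 1.28  0.56  0.22 -0.9   2.16  2.29] [0.37 0.58 0.63] resid turn [  4.2  -2.6 -10.2]
4 9.71 80 40 [ 1.29  0.57  0.22 -0.9   2.13  2.3 ] [0.37 0.6  0.63] resid turn [ 4.4 -4.1 -8.8]
5 9.21 100 10 [ 1.35  0.62  0.22 -0.9   2.1   2.38] [0.35 0.65 0.6 ] resid turn [ 4.5 -5.2 -7.6]
6 8.87 100 10 [ 1.4   0.66  0.22 -0.9   2.07  2.45] [0.33 0.7  0.57] resid turn [ 4.6 -6.3 -6.2]
7 8.72 100 -20 [ 1.43  0.74  0.22 -0.88  2.02  2.54] [0.31 0.76 0.51] resid turn [ 4.7 -6.9 -5.3]
8 8.78 120 40 [ 1.49  0.73  0.22 -0.9   2.03  2.56] [0.27 0.76 0.52] resid turn [ 4.9 -8.  -3.5]
9 9.15 40 10 [ 1.41  0.75  0.22 -0.86  1.93  2.53] [0.34 0.79 0.51] resid turn [ 5.  -8.9 -2.3]
```

```bash
cat > plan3.py <<'E'
from sim import *
s,p,R=st(); q0=np.array(s['qpos']); z=np.load('R12.npz');R2=z['R2'];v2=R2[:,0]
for pre,az0,r0,z0 in((-30,80,.6,.65),(-30,95,.6,.65),(-40,110,.6,.65),(-40,95,.5,.75),(-40,95,.8,.4)):
    Ra=R@Ro.from_euler('x',pre,degrees=True).as_matrix()
    q=q0.copy(); p0=p; e=np.radians(az0)
    for a,Rt in(([.50,-.10,.55],R),([.5,.25,.62],Ra),([r0*np.cos(e),r0*np.sin(e),z0],Ra)):
        a=np.array(a)
        for k in range(1,9): q=row(q,p0+(a-p0)*k/8,Rt)
        p0=a
    P,F=fk(q,PP); T=toT(F); print('start',pre,az0,P.round(3),q.round(2),'resid',np.degrees(Ro.from_matrix(T.T@R2).as_rotvec()).round(1))
    for i in range(8):
        c=[]
        for da in(-30,0,30):
            for el in(-20,10,40):
                A,E=np.arctan2(P[1],P[0])+np.radians(da),np.radians(el); d=np.array([np.cos(A)*np.cos(E),np.sin(A)*np.cos(E),np.sin(E)]); qk=call(q,d); P_,F=fk(qk,PP)
                ang=np.degrees(np.arccos(min(1,F[:,2]@v2))); c.append((ang+ (20 if P_[2]<.4 or P_[2]>.8 else 0),da,el,qk,P_))
        b=min(c,key=lambda x:x[0]); q=b[3]; P=b[4]; T=toT(fk(q,PP)[1])
        if i%2: print(i,round(b[0],2),b[1],b[2],q.round(2),b[4].round(2),'resid',np.degrees(Ro.from_matrix(T.T@R2).as_rotvec()).round(1))
E
python3 plan3.py
```

```text
start -30 80 [0.109 0.561 0.615] [ 1.62  0.56  0.22 -0.98  2.46  2.41] resid [  8.6   3.2 -14. ]
1 11.64 30 40 [ 1.62  0.58  0.22 -0.97  2.4   2.44] [0.12 0.59 0.61] resid [  8.8   1.2 -11.6]
3 8.93 30 40 [ 1.68  0.59  0.22 -0.97  2.37  2.49] [0.09 0.61 0.6 ] resid [ 8.9 -0.7 -8.9]
5 6.55 30 40 [ 1.73  0.61  0.22 -0.97  2.34  2.53] [0.06 0.64 0.6 ] resid [ 9.1 -2.6 -6. ]
7 5.25 30 10 [ 1.79  0.66  0.22 -0.95  2.28  2.63] [0.02 0.68 0.56] resid [ 9.3 -4.2 -3.1]
start -30 95 [-0.035  0.551  0.594] [ 1.83  0.59  0.22 -0.97  2.56  2.6 ] resid [  8.6   3.1 -13.4]
1 11.2 0 40 [ 1.79  0.6   0.22 -0.95  2.49  2.59] [-0.    0.59  0.59] resid [  8.7   1.8 -11.1]
3 8.4 0 40 [ 1.75  0.61  0.22 -0.94  2.4   2.57] [0.03 0.62 0.58] resid [ 8.8  0.3 -8.4]
5 5.63 30 40 [ 1.81  0.62  0.22 -0.95  2.37  2.62] [0.   0.63 0.58] resid [ 8.9 -1.3 -5.5]
7 3.65 30 40 [ 1.86  0.63  0.22 -0.95  2.34  2.66] [-0.03  0.65  0.58] resid [ 9.  -2.8 -2.4]
start -40 110 [-0.169  0.506  0.577] [ 2.03  0.61  0.22 -0.91  2.67  2.65] resid [ 18.5   4.6 -12.9]
1 11.4 0 40 [ 2.    0.62  0.22 -0.9   2.61  2.64] [-0.15  0.54  
[... 547 characters left out ...]
9  2.3 ] [0.01 0.54 0.64] resid [18.9  0.2 -9.7]
5 7.61 30 40 [ 1.86  0.56  0.22 -1.07  2.46  2.36] [-0.02  0.56  0.63] resid [19.1 -1.7 -7.4]
7 6.04 30 40 [ 1.92  0.58  0.22 -1.06  2.43  2.42] [-0.05  0.58  0.62] resid [19.3 -3.5 -5. ]
start -40 95 [-0.044  0.745  0.374] [ 1.78  0.86  0.22 -0.71  2.34  2.7 ] resid [ 19.7   4.4 -12.7]
1 9.85 0 40 [ 1.76  0.83  0.22 -0.74  2.29  2.64] [-0.01  0.75  0.4 ] resid [19.8  3.3 -9.3]
3 6.1 0 40 [ 1.73  0.8   0.22 -0.76  2.23  2.59] [0.02 0.77 0.43] resid [19.8  2.  -5.8]
5 2.17 0 40 [ 1.7   0.77  0.22 -0.77  2.16  2.54] [0.06 0.78 0.45] resid [19.8  0.4 -2.1]
7 1.39 -30 10 [ 1.66  0.83  0.22 -0.74  2.04  2.56] [0.09 0.85 0.41] resid [19.8 -0.9  1. ]
```

Call:
play_rows([
  [[0.8, -0.04, 0, -0.03, 0], [0.8, -0.08, -0.01, -0.05, 0], [0.8, -0.12, -0.02, -0.06, 0], [0.8, -0.165, -0.035, -0.065, 0], [0.8, -0.21, -0.05, -0.07, 0], [0.8, -0.25, -0.065, -0.07, 0], [0.8, -0.29, -0.08, -0.07, 0], [0.8, -0.333, -0.092, -0.07, 0]],
])

```text
clock: 11.4
position: [0.4987, -0.0984, 0.5483]
ee_rot: [-0.115, 0.862, -0.227, -0.438]
contact_force: [0.8, -0.3, -3.4]
width: 0.0368
```

Run:
```python
from h import *
s,p,R=show()
print(np.load('R12.npz')['R2'][:,0].round(3))
for a in([.45,.25,.62],[.25,.5,.5],[-.044,.745,.374]): print((R.T@(np.array(a)-p)).round(3))
```

```text
t 11.4 q [-0.184 -0.194  1.361 -0.197  1.373  1.88 ] p [ 0.4987 -0.0984  0.5483] F [ 0.8 -0.3 -3.4] w 0.0368
toolx [ 0.514 -0.29  -0.807] tilt 36.15 tooly [-0.492 -0.871  0.001] toolz [-0.703  0.397 -0.59 ]
[ 0.593 -0.031 -0.805]
[-0.184 -0.279  0.13 ]
[-0.262 -0.399  0.441]
[-0.383 -0.468  0.819]
```

Call:
play_rows([
  [[0.8, -0.023, -0.035, 0.016, -6], [0.8, -0.046, -0.07, 0.032, -12], [0.8, -0.069, -0.105, 0.049, -18], [0.8, -0.092, -0.14, 0.065, -24], [0.8, -0.115, -0.175, 0.081, -30], [0.8, -0.138, -0.21, 0.097, -36], [0.8, -0.161, -0.245, 0.114, -43], [0.8, -0.184, -0.279, 0.13, -50], [0.8, -0.194, -0.294, 0.17, -50], [0.8, -0.204, -0.309, 0.21, -50], [0.8, -0.214, -0.324, 0.25, -50], [0.8, -0.224, -0.339, 0.29, -50]],
])

```text
clock: 12.6
position: [0.3452, 0.3795, 0.5557]
ee_rot: [0.261, 0.83, -0.019, -0.493]
contact_force: [1.1, -0.7, -3.4]
width: 0.0373
```

Run:
```python
from h import *
s,p,R=show()
for a in([.25,.5,.5],[.1,.65,.42],[-.044,.745,.374]): print((R.T@(np.array(a)-p)).round(3))
```

```text
t 12.6 q [ 1.15   0.157  1.001 -0.684  1.954  2.085] p [0.3452 0.3795 0.5557] F [ 1.1 -0.7 -3.4] w 0.0373
toolx [ 0.513 -0.289 -0.808] tilt 36.07 tooly [ 0.226 -0.863  0.452] toolz [-0.828 -0.414 -0.377]
[-0.039 -0.151  0.05 ]
[-0.094 -0.35   0.142]
[-0.158 -0.485  0.239]
```

Call:
play_rows([
  [[0.8, -0.012, -0.045, 0.015, 0], [0.8, -0.025, -0.09, 0.03, 0], [0.8, -0.036, -0.135, 0.045, 0], [0.8, -0.048, -0.18, 0.062, 0], [0.8, -0.06, -0.225, 0.082, 0], [0.8, -0.072, -0.27, 0.103, 0], [0.8, -0.085, -0.315, 0.125, 0], [0.8, -0.1, -0.355, 0.148, 0], [0.8, -0.117, -0.392, 0.172, 0], [0.8, -0.135, -0.43, 0.198, 0], [0.8, -0.15, -0.465, 0.222, 0], [0.8, -0.158, -0.485, 0.239, 0]],
])

```text
clock: 13.8
position: [-0.0446, 0.7425, 0.3603]
ee_rot: [0.265, 0.829, -0.017, -0.492]
contact_force: [-0.2, 1.3, -5.6]
width: 0.0368
```

```bash
cat > res.py <<'E'
from sim import *
s,p,R=show(); q=np.array(s['qpos']); R2=np.load('R12.npz')['R2']
def res(T): return np.degrees(Ro.from_matrix(T.T@R2).as_rotvec()).round(1)
v2=R2[:,0]; l=R.T@v2
print('resid',res(R),'toolx err y/z', np.degrees(np.arctan2([-l[2],l[1]],l[0])).round(2))
c=[]
for da in(-40,0,40):
  for el in(-20,10,40,65):
    A,E=np.arctan2(p[1],p[0])+np.radians(da),np.radians(el); d=np.array([np.cos(A)*np.cos(E),np.sin(A)*np.cos(E),np.sin(E)]); qk=call(q,d); P,F=fk(qk,PP); T=toT(F)
    c.append((np.degrees(np.arccos(min(1,F[:,2]@v2))),da,el,(R.T@d).round(2),P.round(3),qk.round(2)))
c.sort(key=lambda x:x[0])
for b in c[:4]: print(*b)
E
python3 res.py
```

```text
t 13.8 q [ 1.773  0.879  0.22  -0.689  2.361  2.55 ] p [-0.0446  0.7425  0.3603] F [-0.2  1.3 -5.6] w 0.0368
toolx [ 0.516 -0.289 -0.807] tilt 36.23 tooly [ 0.233 -0.859  0.456] toolz [-0.824 -0.423 -0.376]
resid [ 29.    6.8 -14. ] toolx err y/z [ 10.17 -11.86]
13.734970841853528 0 40 [-0.76 -0.37 -0.53] [-0.029  0.746  0.376] [ 1.76  0.86  0.22 -0.7   2.34  2.52]
13.774787491408384 0 10 [-0.45 -0.78 -0.43] [-0.031  0.77   0.336] [ 1.76  0.9   0.22 -0.68  2.3   2.56]
13.885846668196248 40 40 [-0.95 -0.31 -0.04] [-0.074  0.73   0.379] [ 1.81  0.86  0.22 -0.69  2.37  2.57]
13.968177226932264 40 10 [-0.7  -0.69  0.19] [-0.09   0.75   0.338] [ 1.83  0.9   0.22 -0.66  2.35  2.62]
```

Call:
play_rows([
  [[0.8, -0.76, -0.37, -0.53, 0], [0.8, -0.76, -0.37, -0.53, 0]],
])

```text
clock: 14.0
position: [-0.0253, 0.7435, 0.3817]
ee_rot: [0.26, 0.834, -0.003, -0.487]
contact_force: [-0.4, -0.6, -2.7]
width: 0.0371
```

Call:
play_rows([
  [[0.8, -0.76, -0.37, -0.53, 0], [0.8, -0.76, -0.37, -0.53, 0]],
])

```text
clock: 14.2
position: [-0.0089, 0.7455, 0.402]
ee_rot: [0.251, 0.839, 0.011, -0.482]
contact_force: [-0.4, -0.7, -3.9]
width: 0.0368
```

```bash
python3 res.py
```

```text
t 14.2 q [ 1.746  0.828  0.22  -0.726  2.317  2.48 ] p [-0.0089  0.7455  0.402 ] F [-0.4 -0.7 -3.9] w 0.0368
toolx [ 0.535 -0.224 -0.815] tilt 35.45 tooly [ 0.26  -0.874  0.411] toolz [-0.804 -0.432 -0.409]
resid [ 29.    5.4 -10.4] toolx err y/z [ 7.79 -8.7 ]
9.79282299191677 0 40 [-0.7  -0.41 -0.59] [0.008 0.751 0.415] [ 1.73  0.81  0.22 -0.74  2.29  2.45]
9.883811867555309 0 10 [-0.37 -0.79 -0.49] [0.006 0.777 0.376] [ 1.73  0.86  0.22 -0.71  2.26  2.49]
9.924261265145526 40 40 [-0.92 -0.37 -0.11] [-0.038  0.736  0.417] [ 1.79  0.81  0.22 -0.73  2.33  2.5 ]
10.038096606347041 0 65 [-0.84  0.   -0.55] [0.006 0.727 0.445] [ 1.74  0.78  0.22 -0.76  2.32  2.42]
```

Each push turns the tool about 2° towards the wanted direction, and the model agrees, so I continue.

Call:
play_rows([
  [[0.8, -0.7, -0.41, -0.59, 0], [0.8, -0.7, -0.41, -0.59, 0]],
])

```text
clock: 14.4
position: [0.0087, 0.7533, 0.4141]
ee_rot: [0.243, 0.844, 0.025, -0.477]
contact_force: [0.0, 0.0, -4.1]
width: 0.0371
```

Call:
play_rows([
  [[0.8, -0.67, -0.45, -0.59, 0], [0.8, -0.67, -0.45, -0.59, 0]],
])

```text
clock: 14.6
position: [0.0237, 0.7629, 0.4229]
ee_rot: [0.235, 0.849, 0.039, -0.471]
contact_force: [-0.4, 0.2, -3.4]
width: 0.0372
```

Call:
play_rows([
  [[0.8, -0.65, -0.45, -0.6, 0], [0.8, -0.65, -0.45, -0.6, 0]],
])

```text
clock: 14.8
position: [0.0378, 0.7716, 0.4332]
ee_rot: [0.228, 0.854, 0.054, -0.464]
contact_force: [-0.0, 0.2, -4.2]
width: 0.0371
```

```bash
python3 res.py
```

```text
t 14.8 q [ 1.708  0.789  0.221 -0.745  2.214  2.421] p [0.0378 0.7716 0.4332] F [-0.   0.2 -4.2] w 0.0371
toolx [ 0.564 -0.12  -0.817] tilt 35.23 tooly [ 0.303 -0.89   0.34 ] toolz [-0.768 -0.44  -0.466]
resid [28.8  2.8 -4.7] toolx err y/z [ 3.82 -3.82]
3.40291406580657 0 40 [-0.6  -0.45 -0.66] [0.056 0.78  0.445] [ 1.69  0.78  0.22 -0.75  2.18  2.4 ]
3.5150106691806693 40 40 [-0.86 -0.46 -0.21] [0.009 0.767 0.446] [ 1.75  0.78  0.22 -0.76  2.22  2.44]
3.554611105646242 0 10 [-0.23 -0.8  -0.55] [0.055 0.807 0.406] [ 1.69  0.82  0.22 -0.73  2.15  2.43]
3.6318403230275904 0 65 [-0.78 -0.06 -0.62] [0.053 0.754 0.474] [ 1.7   0.74  0.22 -0.77  2.21  2.37]
```

Call:
play_rows([
  [[0.8, -0.6, -0.45, -0.66, 0], [0.8, -0.6, -0.45, -0.66, 0]],
])

```text
clock: 15.0
position: [0.0563, 0.781, 0.4447]
ee_rot: [0.221, 0.859, 0.069, -0.456]
contact_force: [1.0, -0.7, -4.2]
width: 0.0366
```

Call:
play_rows([
  [[0.8, -0.58, -0.45, -0.68, 0], [0.8, -0.58, -0.45, -0.68, 0]],
])

```text
clock: 15.2
position: [0.074, 0.79, 0.4571]
ee_rot: [0.213, 0.864, 0.083, -0.447]
contact_force: [-0.4, -0.3, -4.2]
width: 0.037
```

```bash
python3 res.py
```

```text
t 15.2 q [ 1.676  0.764  0.221 -0.754  2.138  2.377] p [0.074  0.79   0.4571] F [-0.4 -0.3 -4.2] w 0.037
toolx [ 0.586 -0.047 -0.809] tilt 35.98 tooly [ 0.335 -0.895  0.294] toolz [-0.738 -0.444 -0.509]
resid [28.7  0.6 -0.8] toolx err y/z [ 0.81 -0.59]
0.32074658878366336 40 -20 [-0.07 -0.97  0.23] [0.029 0.832 0.398] [ 1.73  0.84  0.22 -0.73  2.09  2.47]
0.3355239024257975 -40 10 [ 0.24 -0.33 -0.91] [0.148 0.82  0.445] [ 1.59  0.78  0.22 -0.73  2.05  2.33]
0.33721944473849796 0 -20 [ 0.28 -0.91 -0.31] [0.089 0.845 0.397] [ 1.66  0.84  0.22 -0.72  2.05  2.42]
0.4257705922204126 -40 -20 [ 0.64 -0.47 -0.61] [0.143 0.839 0.411] [ 1.59  0.82  0.22 -0.72  2.04  2.36]
```

```bash
cat > tgt.py <<'E'
from sim import *
PIN=np.array([.664,.1545,.215]); yu=np.radians(-3.0)
U=np.c_[[np.cos(yu),np.sin(yu),0],[-np.sin(yu),np.cos(yu),0],[0,0,1.]]
Rg=np.load('R12.npz')['R1']
SEAT_T=np.linalg.inv(Rg)@(np.array([.5859,-.2535,.229])-np.array([.5784,-.2502,.1624]))  # in tool frame
E
python3 - <<'E'
from tgt import *
s,p,R=show(); print('seat in tool',SEAT_T.round(4)); R2=np.load('R12.npz')['R2']
a=np.array([.36,.33,.60]); print('leg1 shift',(R.T@(a-p)).round(3))
T=PIN+U@[-.1,.06,.26]-R2@SEAT_T; print('TCP above approach',T.round(3),ik(T,R2,[.4,.1,1.4,-.5,1.2,2.2]))
print('shift direct',(R.T@(T-p)).round(3))
for zz in(.01,):
    for xx in(-.1,0):
        T=PIN+U@[xx,.06,zz]-R2@SEAT_T; print(T.round(3),ik(T,R2,[.4,.1,1.9,-.5,.5,2.2]))
E
```

```text
t 15.2 q [ 1.676  0.764  0.221 -0.754  2.138  2.377] p [0.074  0.79   0.4571] F [-0.4 -0.3 -4.2] w 0.037
toolx [ 0.586 -0.047 -0.809] tilt 35.98 tooly [ 0.335 -0.895  0.294] toolz [-0.738 -0.444 -0.509]
seat in tool [-0.0488 -0.0008 -0.0461]
leg1 shift [ 0.073  0.55  -0.08 ]
TCP above approach [0.559 0.219 0.408] (array([ 0.44159151, -0.04524106,  1.5739207 , -0.3282227 ,  1.06084435,
        2.14350568]), np.float64(2.0637975444687568e-15))
shift direct [ 0.35   0.659 -0.08 ]
[0.559 0.219 0.158] (array([ 0.44159151,  0.12966983,  2.04227278, -0.65237915,  0.48187686,
        2.57388396]), np.float64(2.4728714112423296e-09))
[0.659 0.214 0.158] (array([ 0.3429928 ,  0.24538691,  1.88400421, -0.52751447,  0.47126952,
        2.37266006]), np.float64(6.385779233223326e-11))
```

Call:
play_rows([
  [[0.8, 0, 0.045, -0.02, 0], [0.8, 0, 0.09, -0.04, 0], [0.8, 0.003, 0.137, -0.06, 0], [0.8, 0.01, 0.184, -0.07, 0], [0.8, 0.017, 0.231, -0.08, 0], [0.8, 0.025, 0.278, -0.08, 0], [0.8, 0.033, 0.325, -0.08, 0], [0.8, 0.041, 0.372, -0.08, 4], [0.8, 0.05, 0.418, -0.08, 10], [0.8, 0.058, 0.464, -0.08, 16], [0.8, 0.066, 0.51, -0.08, 22], [0.8, 0.073, 0.55, -0.08, 28.7]],
])

```text
clock: 16.4
position: [0.3602, 0.3263, 0.6015]
ee_rot: [-0.01, 0.891, -0.031, -0.454]
contact_force: [0.4, 0.1, -3.5]
width: 0.037
```

Run:
```python
from tgt import *
s,p,R=show(); R2=np.load('R12.npz')['R2']; print('resid',np.degrees(Ro.from_matrix(R.T@R2).as_rotvec()).round(2))
for z in(.35,.15):
    T=PIN+U@[-.1,.06,z]-R2@SEAT_T; print('shift',(R.T@(T-p)).round(3))
```

```text
t 16.4 q [ 1.019 -0.056  1.117 -0.56   1.732  2.46 ] p [0.3602 0.3263 0.6015] F [ 0.4  0.1 -3.5] w 0.037
toolx [ 0.587 -0.047 -0.809] tilt 36.04 tooly [-0.065 -0.998  0.011] toolz [-0.807  0.046 -0.588]
resid [-0.27  0.37 -0.92]
shift [ 0.205  0.093 -0.105]
shift [0.367 0.091 0.013]
```

Call:
play_rows([
  [[0.8, 0.04, 0.018, -0.02, 0], [0.8, 0.08, 0.036, -0.04, 0], [0.8, 0.12, 0.055, -0.06, 0], [0.8, 0.16, 0.074, -0.08, 0], [0.8, 0.2, 0.091, -0.1, 0], [0.8, 0.24, 0.092, -0.08, 0], [0.8, 0.28, 0.092, -0.05, 0], [0.8, 0.32, 0.092, -0.02, 0], [0.8, 0.35, 0.091, 0, 0], [0.8, 0.367, 0.091, 0.013, 0], [0.8, 0.367, 0.091, 0.013, 0], [0.8, 0.367, 0.091, 0.013, 0]],
])

```text
clock: 17.6
position: [0.5593, 0.2186, 0.299]
ee_rot: [-0.01, 0.891, -0.031, -0.453]
contact_force: [0.2, 0.1, -2.7]
width: 0.0372
```

```bash
cat > seat.py <<'E'
import sys
from tgt import *
i=int(sys.argv[1]); 
Z={n:grab(n,i) for n in('top','side')}
s,p,R=show(); R2=np.load('R12.npz')['R2']
S=p+R@SEAT_T; print('model seat in unit (mm)',((U.T@(S-PIN))*1000).round(1),'resid',np.degrees(Ro.from_matrix(R.T@R2).as_rotvec()).round(2))
# plate top edge from clouds: points within box near predicted, z between seat+5 and seat+25
for n in Z:
    C=cloud(Z[n]).reshape(-1,3); L=(C-S)@U
    k=(np.abs(L[:,0])<.012)&(np.abs(L[:,1])<.03)&(L[:,2]>.008)&(L[:,2]<.03)
    Q=L[k]*1000
    if len(Q)>5:
        print(n,len(Q),'mean',Q.mean(0).round(1),'y range',np.percentile(Q[:,1],[2,98]).round(1),'z max',np.percentile(Q[:,2],[90,98]).round(1)); 
        top=Q[Q[:,2]>14]; 
        if len(top)>5:
            c,wh,a=cv2.minAreaRect(top[:,:2].astype(np.float32)); print('   toprect',np.round(c,1),np.round(wh,1),round(a,1))
E
python3 seat.py 6
python3 - <<'E'
from h import *
crop(load('top',6),180,150,290,260,5,'t6');crop(load('side',6),180,190,340,350,3.75,'s6')
E
```

```text
t 17.7 q [ 0.452  0.003  1.786 -0.416  0.833  2.285] p [0.5603 0.2194 0.3012] F [-0.5 -1.2 -3.6] w 0.037
toolx [ 0.59  -0.046 -0.806] tilt 36.3 tooly [-0.065 -0.998  0.009] toolz [-0.805  0.047 -0.592]
model seat in unit (mm) [-98.6  60.6 152.8] resid [-0.31  0.11 -0.84]
top 45 mean [ 0.9 -0.2 15.9] y range [-19.2  18. ] z max [20.  20.8]
   toprect [ 1.1 -0.9] [36.6  5.4] 89.3
side 51 mean [ 2.6  3.7 15.4] y range [-21.1  21.9] z max [19.4 20.8]
   toprect [2.9 2. ] [ 7.9 46.2] 0.2
```

View pics/t6.png

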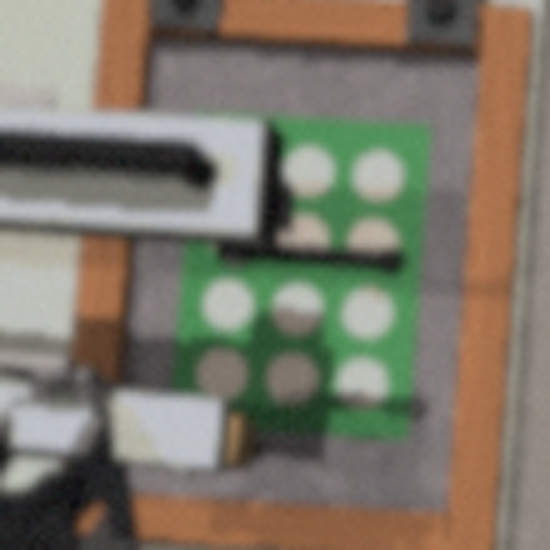

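View pics/s6.png

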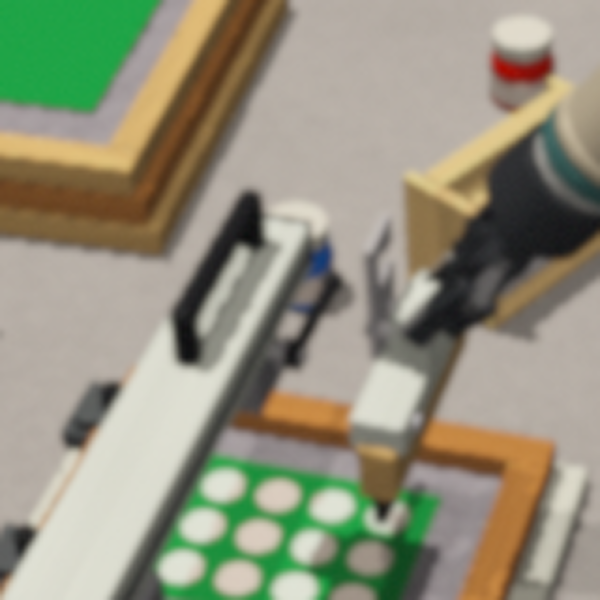

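```bash
cat >> tgt.py <<'E'
CORR=np.array([.001,.001,0.])
def tcp(u): return PIN+U@(np.array(u)-CORR)
def shifts(us):
    s,p,R=st()
    for u in us:
        T=tcp(u)-R@SEAT_T; print(u,'shift',(R.T@(T-p)).round(4),'q',ik(T,R,s['qpos'])[0].round(2))
E
python3 - <<'E'
from tgt import *
shifts([[-.1,.06,.06],[-.1,.06,.0105],[-.05,.06,.0105],[0,.06,.0105]])
E
```

```text
[-0.1, 0.06, 0.06] shift [0.0734 0.0008 0.0568] q [ 0.45  0.07  1.96 -0.54  0.62  2.45]
[-0.1, 0.06, 0.0105] shift [0.1133 0.0004 0.0861] q [ 0.45  0.13  2.04 -0.67  0.5   2.6 ]
[-0.05, 0.06, 0.0105] shift [ 0.1429 -0.0003  0.0458] q [ 0.4   0.19  1.96 -0.61  0.49  2.5 ]
[0, 0.06, 0.0105] shift [ 0.1725 -0.0009  0.0055] q [ 0.35  0.25  1.88 -0.55  0.49  2.4 ]
```

Call:
play_rows([
  [[0.8, 0.025, 0, 0.019, 0], [0.8, 0.05, 0, 0.038, 0], [0.8, 0.075, 0, 0.056, 0], [0.8, 0.1, 0, 0.068, 0], [0.8, 0.118, 0, 0.075, 0], [0.8, 0.13, 0, 0.063, 0], [0.8, 0.143, 0, 0.046, 0], [0.8, 0.143, 0, 0.046, 0], [0.8, 0.143, 0, 0.046, 0]],
])

```text
clock: 18.6
position: [0.6103, 0.2153, 0.1613]
ee_rot: [-0.011, 0.893, -0.031, -0.45]
contact_force: [-1.3, 0.5, -2.9]
width: 0.0372
```

```bash
python3 seat.py 7; python3 -c "
from tgt import *
crop(load('side',7),200,230,320,350,5,'s7')
shifts([[-.025,.06,.0105],[0,.06,.0105],[0,.03,.0105],[0,0,.0105]])"
```

```text
t 18.7 q [ 0.396  0.188  1.96  -0.61   0.491  2.499] p [0.6083 0.215  0.1601] F [-0.4 -0.3 -3.3] w 0.0369
toolx [ 0.592 -0.045 -0.805] tilt 36.39 tooly [-0.065 -0.998  0.009] toolz [-0.804  0.047 -0.593]
model seat in unit (mm) [-50.6  58.8  11.7] resid [-0.35  0.01 -0.82]
top 39 mean [ 3.4  1.6 18.5] y range [-19.3  21. ] z max [21.8 24.2]
   toprect [3.9 1. ] [42.5  5.7] 86.1
side 51 mean [ 3.4  3.5 17.7] y range [-17.   21.2] z max [23.1 24. ]
   toprect [5.2 2.2] [38.4  8.9] 87.1
[-0.025, 0.06, 0.0105] shift [ 0.0155 -0.0006 -0.0191] q [ 0.37  0.22  1.92 -0.58  0.49  2.46]
[0, 0.06, 0.0105] shift [ 0.0303 -0.0009 -0.0392] q [ 0.35  0.25  1.88 -0.55  0.49  2.41]
[0, 0.03, 0.0105] shift [ 0.0308  0.0291 -0.0394] q [ 0.29  0.23  1.91 -0.51  0.45  2.32]
[0, 0, 0.0105] shift [ 0.0312  0.0591 -0.0395] q [ 0.23  0.21  1.94 -0.45  0.42  2.22]
```

View pics/s7.png

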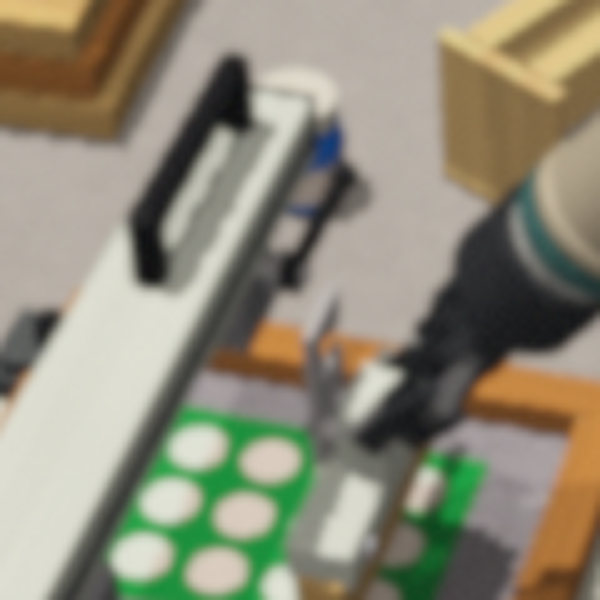

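Call:
play_rows([
  [[0.8, 0.01, 0, -0.013, 0], [0.8, 0.02, -0.001, -0.026, 0], [0.8, 0.03, -0.001, -0.039, 0], [0.8, 0.03, -0.001, -0.039, 0], [0.8, 0.03, -0.001, -0.039, 0], [0.8, 0.03, -0.001, -0.039, 0]],
])

```text
clock: 19.3
position: [0.6566, 0.2126, 0.1586]
ee_rot: [-0.011, 0.892, -0.031, -0.451]
contact_force: [-0.2, 0.2, -3.7]
width: 0.0372
```

```bash
python3 seat.py 8; python3 -c "
from tgt import *
crop(load('side',8),200,230,320,350,5,'s8'); crop(load('top',8),180,150,280,250,6,'t8')
shifts([[0,.06,.0105],[0,.03,.0105],[0,0,.0105]])"
```

```text
t 19.4 q [ 0.353  0.245  1.881 -0.553  0.489  2.409] p [0.6567 0.2127 0.1588] F [ 0.4  0.4 -3.7] w 0.0368
toolx [ 0.591 -0.046 -0.805] tilt 36.35 tooly [-0.065 -0.998  0.009] toolz [-0.804  0.047 -0.593]
model seat in unit (mm) [-2.2 59.1 10.4] resid [-0.32  0.05 -0.83]
side 9 mean [-0.6  0.8 11.2] y range [-17.9  22.6] z max [13.6 14.9]
[0, 0.06, 0.0105] shift [ 0.0006  0.     -0.001 ] q [ 0.35  0.25  1.88 -0.55  0.49  2.41]
[0, 0.03, 0.0105] shift [ 0.0011  0.03   -0.0011] q [ 0.29  0.23  1.91 -0.51  0.46  2.32]
[0, 0, 0.0105] shift [ 0.0015  0.06   -0.0013] q [ 0.23  0.21  1.94 -0.45  0.42  2.22]
```

View pics/s8.png

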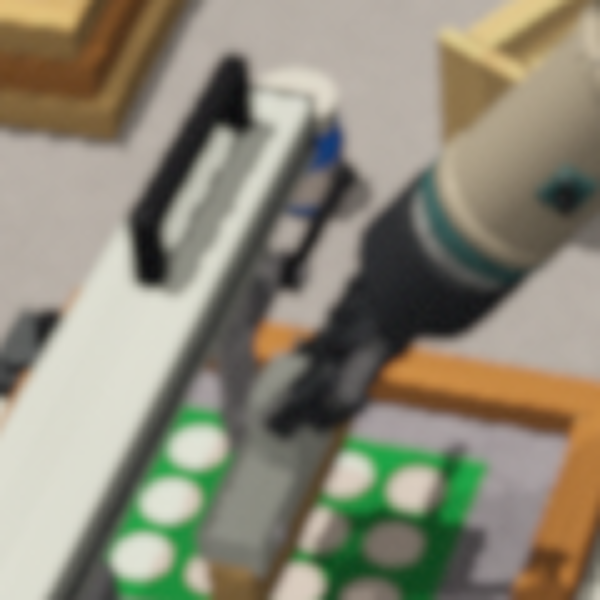

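View pics/t8.png

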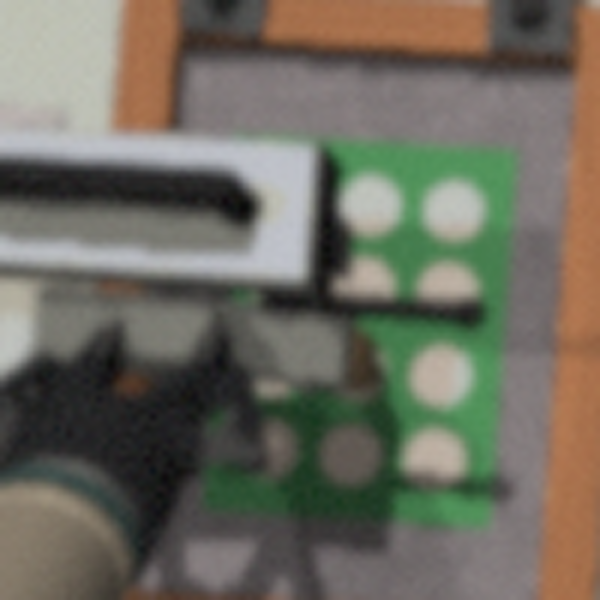

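Call:
play_rows([
  [[0.8, 0, 0.01, -0.001, 0], [0.8, 0.001, 0.018, -0.001, 0], [0.8, 0.001, 0.025, -0.001, 0], [0.8, 0.001, 0.03, -0.001, 0], [0.8, 0.001, 0.03, -0.001, 0], [0.8, 0.001, 0.03, -0.001, 0]],
])

```text
clock: 20.0
position: [0.6563, 0.1825, 0.1591]
ee_rot: [-0.011, 0.892, -0.031, -0.451]
contact_force: [0.3, -0.2, -3.9]
width: 0.0374
```

```bash
python3 -c "
from tgt import *
s,p,R=show(); print('seat model',((U.T@(p+R@SEAT_T-PIN))*1000).round(1), np.round(s['moment'],2))
shifts([[0,.03,.0105],[0,.0,.0105]])"
```

```text
t 20.0 q [ 0.292  0.226  1.909 -0.508  0.455  2.322] p [0.6563 0.1825 0.1591] F [ 0.3 -0.2 -3.9] w 0.0374
toolx [ 0.591 -0.046 -0.805] tilt 36.38 tooly [-0.065 -0.998  0.009] toolz [-0.804  0.047 -0.593]
seat model [-1.  28.8 10.7] [0.07 0.7  0.05]
[0, 0.03, 0.0105] shift [ 0.0001 -0.0002  0.0001] q [ 0.29  0.23  1.91 -0.51  0.45  2.32]
[0, 0.0, 0.0105] shift [ 0.0005  0.0298 -0.    ] q [ 0.23  0.21  1.94 -0.45  0.42  2.22]
```

Call:
play_rows([
  [[0.8, 0, 0.008, 0, 0], [0.8, 0, 0.015, 0, 0], [0.8, 0, 0.022, 0, 0], [0.8, 0, 0.027, 0, 0], [0.8, 0, 0.03, 0, 0], [0.8, 0, 0.03, 0, 0], [0.8, 0, 0.03, 0, 0]],
])

```text
clock: 20.7
position: [0.6542, 0.1527, 0.1592]
ee_rot: [-0.011, 0.892, -0.031, -0.451]
contact_force: [-0.4, 3.1, -4.3]
width: 0.0371
```

```bash
python3 -c "
from tgt import *
s,p,R=show(); print('seat model',((U.T@(p+R@SEAT_T-PIN))*1000).round(1), np.round(s['moment'],2))
z=grab('side',9); crop(z,200,230,320,350,5,'s9'); z=grab('top',9); crop(z,180,150,280,250,6,'t9')
shifts([[0,.0,.0105],[0,0,.005],[0,0,-.001]])"
```

```text
t 20.7 q [ 0.23   0.207  1.936 -0.449  0.425  2.22 ] p [0.6542 0.1527 0.1592] F [-0.4  3.1 -4.3] w 0.0371
toolx [ 0.591 -0.045 -0.805] tilt 36.37 tooly [-0.065 -0.998  0.008] toolz [-0.804  0.047 -0.593]
seat model [-1.5 -1.1 10.8] [0.23 0.84 0.31]
[0, 0.0, 0.0105] shift [ 0.0005 -0.0001 -0.0002] q [ 0.23  0.21  1.94 -0.45  0.42  2.22]
[0, 0, 0.005] shift [ 0.0049 -0.0001  0.0031] q [ 0.23  0.21  1.94 -0.47  0.41  2.24]
[0, 0, -0.001] shift [ 0.0098 -0.0002  0.0067] q [ 0.23  0.22  1.95 -0.48  0.4   2.26]
```

View pics/s9.png

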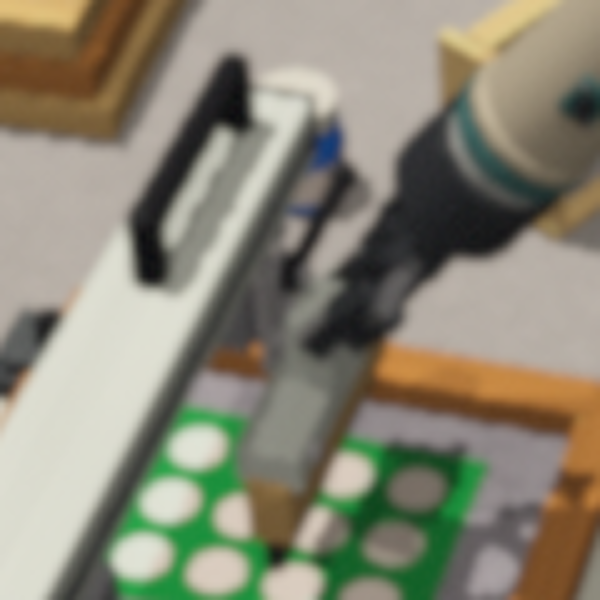

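View pics/t9.png

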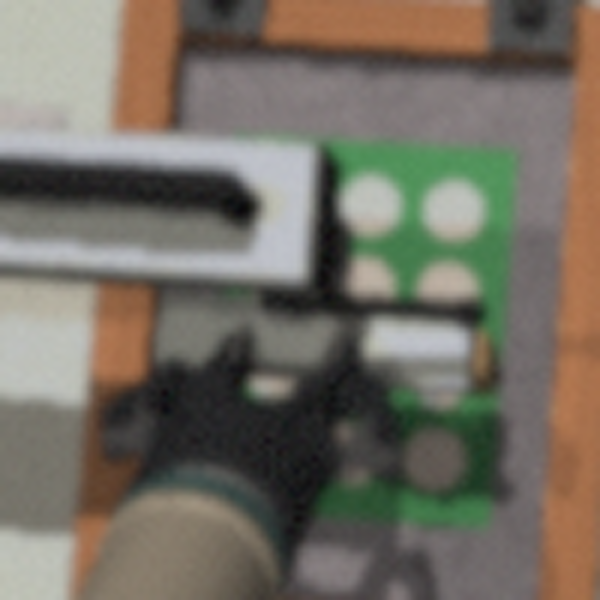

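Call:
play_rows([
  [[0.8, 0, -0.001, 0, 0], [0.8, 0, -0.0015, 0, 0], [0.8, 0.002, -0.0015, 0.0015, 0], [0.8, 0.004, -0.0015, 0.003, 0], [0.8, 0.006, -0.0015, 0.0045, 0], [0.8, 0.006, -0.0015, 0.0045, 0], [0.8, 0.006, -0.0015, 0.0045, 0]],
])

```text
clock: 21.5
position: [0.6542, 0.1541, 0.1515]
ee_rot: [-0.011, 0.892, -0.031, -0.451]
contact_force: [0.4, -0.3, -3.6]
width: 0.0371
```

```bash
python3 -c "
from tgt import *
s,p,R=show(); print('seat model',((U.T@(p+R@SEAT_T-PIN))*1000).round(1), np.round(s['moment'],2))"
```

```text
t 21.5 q [ 0.233  0.217  1.946 -0.473  0.409  2.248] p [0.6542 0.1541 0.1515] F [ 0.4 -0.3 -3.6] w 0.0371
toolx [ 0.591 -0.045 -0.805] tilt 36.35 tooly [-0.065 -0.998  0.009] toolz [-0.804  0.047 -0.593]
seat model [-1.5  0.3  3.1] [0.1  0.71 0.02]
```

Call:
play_rows([
  [[0.8, 0.0012, 0, 0.0009, 0], [0.8, 0.0024, 0, 0.0018, 0], [0.8, 0.0024, 0, 0.0018, 0], [0.8, 0.0024, 0, 0.0018, 0]],
])

```text
clock: 21.9
position: [0.6543, 0.1541, 0.1487]
ee_rot: [-0.011, 0.892, -0.031, -0.451]
contact_force: [-0.3, -1.4, -3.7]
width: 0.0372
```

```bash
python3 -c "
from tgt import *
s,p,R=show(); print('seat model',((U.T@(p+R@SEAT_T-PIN))*1000).round(1), np.round(s['moment'],2))"
```

```text
t 21.9 q [ 0.233  0.22   1.95  -0.481  0.401  2.257] p [0.6543 0.1541 0.1487] F [-0.3 -1.4 -3.7] w 0.0372
toolx [ 0.591 -0.045 -0.805] tilt 36.37 tooly [-0.065 -0.998  0.009] toolz [-0.804  0.047 -0.593]
seat model [-1.4  0.3  0.2] [ 0.06  0.59 -0.02]
```

Call:
play_rows([
  [[0.8, 0.0008, 0, 0.0006, 0], [0.8, 0.0016, 0, 0.0012, 0], [0.8, 0.0016, 0, 0.0012, 0], [0.8, 0.0016, 0, 0.0012, 0]],
])

```text
clock: 22.3
position: [0.6551, 0.1542, 0.148]
ee_rot: [-0.011, 0.892, -0.031, -0.45]
contact_force: [-1.6, -2.1, 3.0]
width: 0.0372
```

```bash
python3 -c "
from tgt import *
s,p,R=show(); print('seat model',((U.T@(p+R@SEAT_T-PIN))*1000).round(1), np.round(s['moment'],2))"
```

```text
t 22.3 q [ 0.233  0.222  1.952 -0.488  0.396  2.263] p [0.6551 0.1542 0.148 ] F [-1.6 -2.1  3. ] w 0.0372
toolx [ 0.593 -0.045 -0.804] tilt 36.5 tooly [-0.065 -0.998  0.008] toolz [-0.802  0.047 -0.595]
seat model [-0.8  0.5 -0.4] [-0.19  0.06 -0.28]
```

Call:
play_rows([
  [[0.8, -0.0005, 0, -0.0004, 0], [0.5, -0.0005, 0, -0.0004, 0], [0.4, -0.0005, 0, -0.0004, 0], [0.3, -0.0005, 0, -0.0004, 0], [0.3, -0.0005, 0, -0.0004, 0], [0.3, -0.0005, 0, -0.0004, 0], [0.3, -0.0005, 0, -0.0004, 0], [0.3, -0.0005, 0, -0.0004, 0]],
], grip_force=40)

```text
clock: 23.1
position: [0.6552, 0.1542, 0.1486]
ee_rot: [-0.011, 0.892, -0.031, -0.45]
contact_force: [0.4, 0.4, 0.7]
width: 0.0598
```

```bash
python3 -c "
from tgt import *
s,p,R=show(); print(np.round(s['moment'],2))
z=grab('side',10); crop(z,200,230,320,350,5,'s10'); z=grab('top',10); crop(z,180,150,280,250,6,'t10')"
```

```text
t 23.1 q [ 0.233  0.221  1.951 -0.486  0.398  2.261] p [0.6552 0.1542 0.1486] F [0.4 0.4 0.7] w 0.0598
toolx [ 0.593 -0.045 -0.804] tilt 36.51 tooly [-0.065 -0.998  0.008] toolz [-0.802  0.047 -0.595]
[-0.06  0.31  0.04]
```

View pics/s10.png

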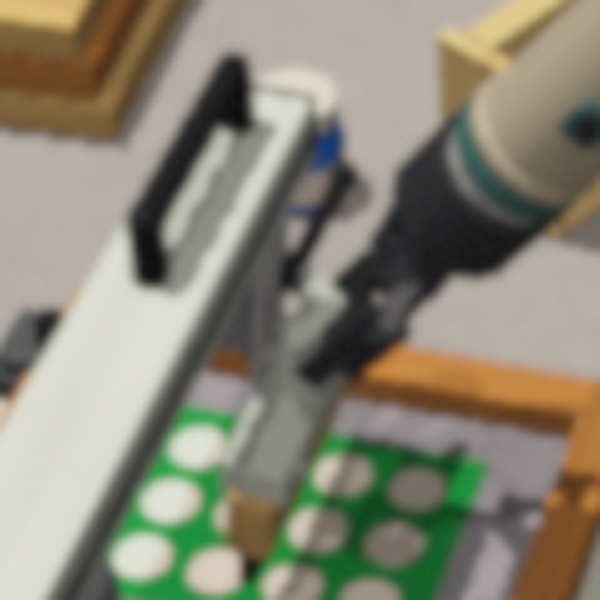

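View pics/t10.png

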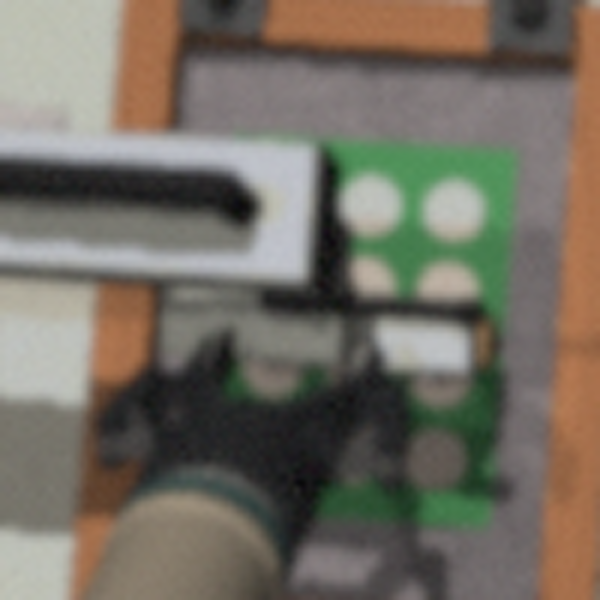

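Call:
play_rows([
  [[0.3, -0.01, 0, 0, 0], [0.3, -0.025, 0, 0, 0], [0.3, -0.045, 0, 0, 0], [0.3, -0.07, 0, 0, 0], [0.3, -0.1, 0, 0, 0], [0.3, -0.13, 0, 0, 0], [0.3, -0.13, 0, 0, 0], [0.3, -0.13, 0, 0, 0]],
])

```text
clock: 24.0
position: [0.5777, 0.1604, 0.2547]
ee_rot: [-0.011, 0.893, -0.03, -0.449]
contact_force: [-0.4, -0.3, -1.0]
width: 0.0599
```

```bash
python3 -c "
from tgt import *
s,p,R=show(); print(np.round(s['moment'],2))
z=grab('side',11); crop(z,200,230,320,350,5,'s11'); z=grab('top',11); crop(z,180,150,280,250,6,'t11')"
```

```text
t 24.0 q [ 0.296  0.008  1.904 -0.361  0.655  2.151] p [0.5777 0.1604 0.2547] F [-0.4 -0.3 -1. ] w 0.0599
toolx [ 0.595 -0.044 -0.802] tilt 36.65 tooly [-0.064 -0.998  0.007] toolz [-0.801  0.047 -0.597]
[0.05 0.27 0.02]
```

View pics/s11.png

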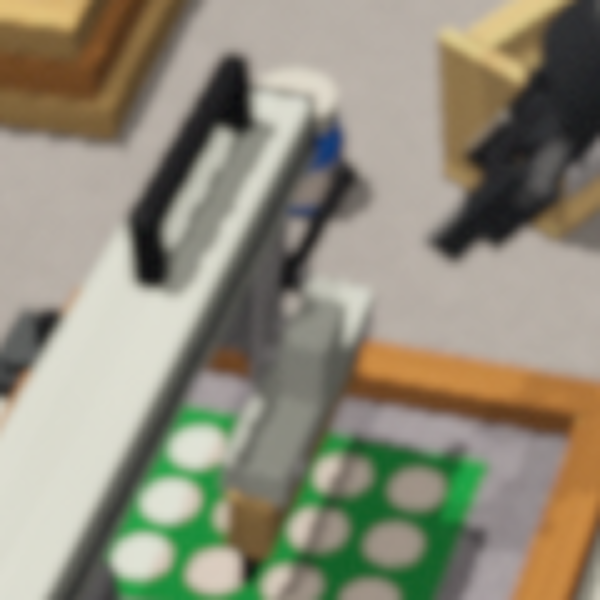

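View pics/t11.png

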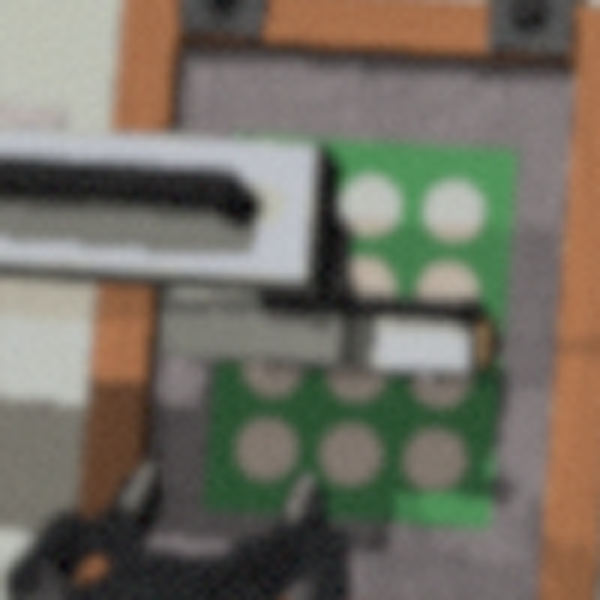

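Run:
```python
from tgt import *
s,p,R=show()
PIN2=np.array([.6637,.155,.215])
def con(phi): 
    b=PIN2+U@[-.0135,-.085*np.cos(phi),-.085*np.sin(phi)]; return b-.008*R[:,0]
for n,T in(('above back',con(0)+[-.06,-.003,.10]),('above',con(0)+[0,-.003,.06]),('touch',con(0)),('.3',con(.3)),('.66',con(.66)),('.75',con(.75))):
    print(n,T.round(4),'shift',(R.T@(T-p)).round(4),ik(T,R,s['qpos'])[0].round(2),ik(T,R,s['qpos'])[1]<1e-3)
# visible tips of fingers
for n in('side','top'):
    z=load(n,11);C=cloud(z).reshape(-1,3);L=(C-p)@R
    k=(np.abs(L[:,1])<.06)&(np.abs(L[:,2])<.02)&(L[:,0]>-.12)&(L[:,0]<.02); Q=L[k]*1000;Q=Q[np.argsort(-Q[:,0])];print(n,Q[:8].round(0).tolist())
# lean: block top & channel
T=cloud(load('top',11)); L=((T-PIN2)@U)*1000; k=(abs(L[...,1])<85)&(L[...,0]>-70)&(L[...,0]<20)&(L[...,2]<-10)&(L[...,2]>-90)
for lo,hi in((-40,-20),(-80,-60)):
    kk=k&(L[...,2]>lo)&(L[...,2]<hi); print(lo,kk.sum(),L[kk].mean(0).round(1),L[kk].min(0).round(1),L[kk].max(0).round(1))
```

```text
t 24.1 q [ 0.295  0.01   1.905 -0.361  0.655  2.151] p [0.5775 0.1599 0.2523] F [ 0.4 -0.1  0.3] w 0.0598
toolx [ 0.592 -0.045 -0.805] tilt 36.44 tooly [-0.065 -0.998  0.008] toolz [-0.803  0.047 -0.594]
above back [0.581  0.0682 0.3214] shift [-0.0494  0.0919 -0.0482] [ 0.05 -0.08  1.82 -0.1   0.78  1.73] True
above [0.641  0.0682 0.2814] shift [ 0.0183  0.0876 -0.0726] [ 0.04  0.04  1.8  -0.11  0.67  1.74] True
touch [0.641  0.0712 0.2214] shift [ 0.0665  0.0841 -0.0368] [ 0.05  0.09  1.91 -0.15  0.52  1.78] True
.3 [0.6412 0.075  0.1963] shift [ 0.0866  0.0801 -0.0219] [ 0.06  0.11  1.95 -0.18  0.46  1.82] True
.66 [0.642  0.089  0.1693] shift [ 0.1081  0.0658 -0.0058] [ 0.09  0.15  1.98 -0.26  0.39  1.93] True
.75 [0.6422 0.094  0.1635] shift [ 0.1128  0.0608 -0.0023] [ 0.1   0.16  1.99 -0.29  0.38  1.97] True
side [[-31.0, -36.0, 7.0], [-32.0, -37.0, -2.0], [-32.0, -37.0, -6.0], [-33.0, 28.0, -3.0], [-33.0, 27.0, -12.0], [-33.0, -40.0, 1.0], [-34.0, 26.0, -9.0], [-34.0, 28.0, -10.0]]
top [[-34.0, -33.0, 1.0], [-35.0, 36.0, -11.0], [-35.0, -32.0, -5.0], [-35.0, -32.0, -8.0], [-35.0, -34.0, -11.0], [-36.0, 36.0, -8.0], [-36.0, -37.0, -8.0], [-36.0, -31.0, -12.0]]
-40 117 [-19.9  -2.5 -33.8] [-32.8 -22.1 -40. ] [ 18.   20.6 -20.5]
-80 348 [-14.5   1.6 -73.1] [-31.1 -75.6 -80. ] [  7.5  76.  -60.1]
```

Call:
play_rows([
  [[1, -0.025, 0.02, -0.024, 0], [1, -0.049, 0.04, -0.048, 0], [1, -0.049, 0.07, -0.048, 0], [1, -0.049, 0.092, -0.048, 0], [1, -0.03, 0.09, -0.055, 0], [1, -0.01, 0.089, -0.063, 0], [1, 0.01, 0.088, -0.07, 0], [1, 0.018, 0.088, -0.073, 0], [1, 0.018, 0.088, -0.073, 0], [1, 0.018, 0.088, -0.073, 0]],
])

```text
clock: 25.1
position: [0.6409, 0.0678, 0.2812]
ee_rot: [-0.011, 0.892, -0.031, -0.451]
contact_force: [-0.5, 1.2, 1.4]
width: -0.0001
```

```bash
cat > ball.py <<'E'
import sys
from tgt import *
s,p,R=show()
PIN2=np.array([.6637,.155,.215])
def con(phi): return PIN2+U@[-.0135,-.085*np.cos(phi),-.085*np.sin(phi)]-.008*R[:,0]
print('p rel touch (unit mm)',(U.T@(p-con(0))*1000).round(1))
if len(sys.argv)>1:
    i=int(sys.argv[1])
    for n in('side','top'):
        z=grab(n,i);C=cloud(z).reshape(-1,3);L=(C-p)@R
        k=(np.abs(L[:,1])<.04)&(np.abs(L[:,2])<.02)&(L[:,0]>-.08)&(L[:,0]<.015); Q=L[k]*1000;Q=Q[np.argsort(-Q[:,0])];print(n,Q[:6].round(0).tolist())
    crop(load('side',i),220,210,320,310,6,f's{i}');crop(load('top',i),200,150,300,250,6,f't{i}')
E
python3 ball.py 12
```

```text
t 25.1 q [ 0.039  0.036  1.803 -0.11   0.675  1.735] p [0.6409 0.0678 0.2812] F [-0.5  1.2  1.4] w -0.0001
toolx [ 0.591 -0.045 -0.805] tilt 36.35 tooly [-0.065 -0.998  0.009] toolz [-0.804  0.047 -0.593]
p rel touch (unit mm) [-0.  -3.4 59.8]
side [[-24.0, -5.0, -8.0], [-24.0, -5.0, 6.0], [-24.0, 4.0, -11.0], [-25.0, -3.0, -9.0], [-25.0, -8.0, -1.0], [-28.0, -8.0, 7.0]]
top [[-29.0, 2.0, -10.0], [-31.0, -6.0, -11.0], [-32.0, -1.0, -11.0], [-32.0, 4.0, -12.0], [-32.0, -3.0, -12.0], [-34.0, 5.0, -10.0]]
```

View pics/s12.png

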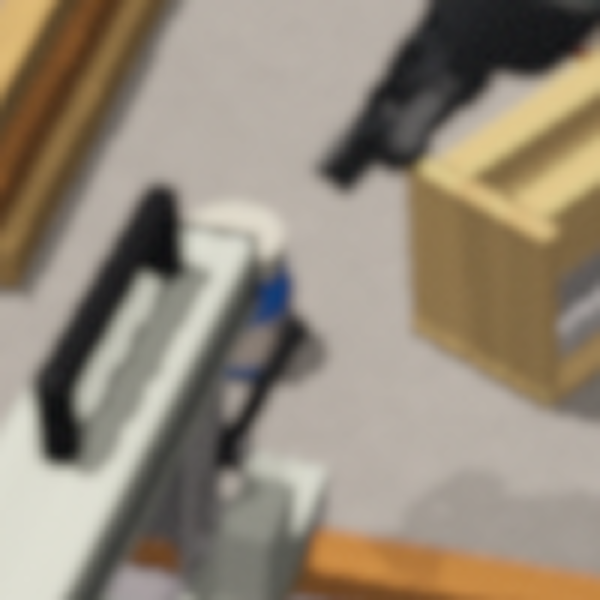

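View pics/t12.png

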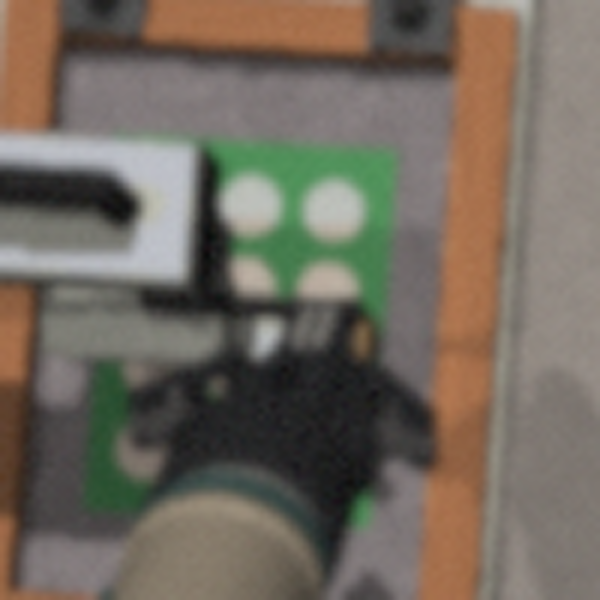

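```bash
cat >> ball.py <<'E'
def rel(us):
    for u in us: print(u,'shift',(R.T@(con(0)+U@(np.array(u)/1000)-p)).round(4))
E
python3 - <<'E'
exec(open('ball.py').read().replace("import sys","import sys;sys.argv=['x']"))
rel([[12,-3,40],[12,-1,20],[12,0,5],[12,0,0],[12,0,-10]])
E
```

```text
t 25.2 q [ 0.039  0.034  1.803 -0.11   0.675  1.735] p [0.6408 0.0679 0.2824] F [-0.5  0.1  0.6] w -0.0003
toolx [ 0.593 -0.045 -0.804] tilt 36.47 tooly [-0.064 -0.998  0.008] toolz [-0.803  0.047 -0.594]
p rel touch (unit mm) [-0.  -3.3 61. ]
[12, -3, 40] shift [ 0.024  -0.0006  0.0028]
[12, -1, 20] shift [ 0.0401 -0.0027  0.0147]
[12, 0, 5] shift [ 0.0521 -0.0039  0.0236]
[12, 0, 0] shift [ 0.0562 -0.0039  0.0266]
[12, 0, -10] shift [ 0.0642 -0.004   0.0325]
```

Call:
play_rows([
  [[1, 0.012, 0, 0.001, 0], [1, 0.024, -0.001, 0.003, 0], [1, 0.032, -0.002, 0.009, 0], [1, 0.04, -0.003, 0.015, 0], [1, 0.046, -0.004, 0.019, 0], [1, 0.052, -0.004, 0.024, 0], [1, 0.052, -0.004, 0.024, 0], [1, 0.052, -0.004, 0.024, 0]],
])

```text
clock: 26.0
position: [0.6528, 0.0707, 0.2263]
ee_rot: [-0.011, 0.892, -0.031, -0.45]
contact_force: [0.0, 0.2, -0.6]
width: -0.0
```

```bash
python3 ball.py 13
```

```text
t 26.0 q [ 0.045  0.098  1.88  -0.141  0.534  1.775] p [0.6528 0.0707 0.2263] F [ 0.   0.2 -0.6] w -0.0
toolx [ 0.593 -0.045 -0.804] tilt 36.48 tooly [-0.064 -0.998  0.008] toolz [-0.803  0.047 -0.594]
p rel touch (unit mm) [11.7  0.2  4.9]
side [[12.0, -36.0, 13.0], [11.0, 2.0, 4.0], [11.0, -35.0, 6.0], [10.0, -27.0, 6.0], [10.0, -3.0, 9.0], [9.0, -31.0, 16.0]]
top [[12.0, 2.0, 7.0], [11.0, -20.0, 8.0], [11.0, -22.0, 8.0], [11.0, -31.0, 9.0], [11.0, 5.0, 9.0], [9.0, -16.0, 6.0]]
```

View pics/s13.png

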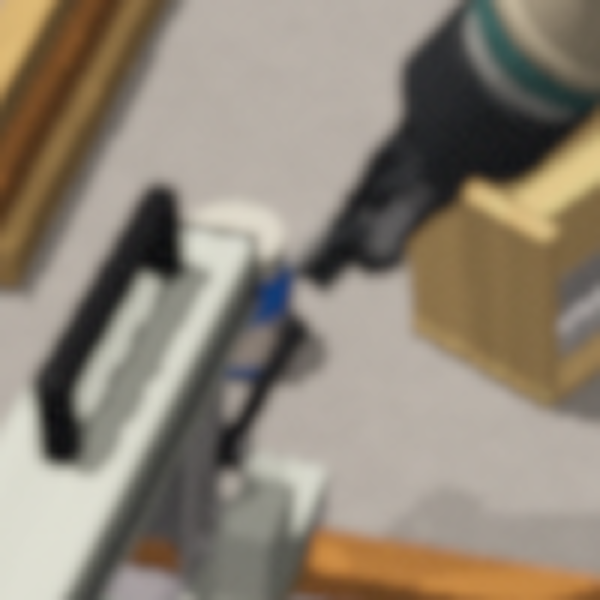

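View pics/t13.png

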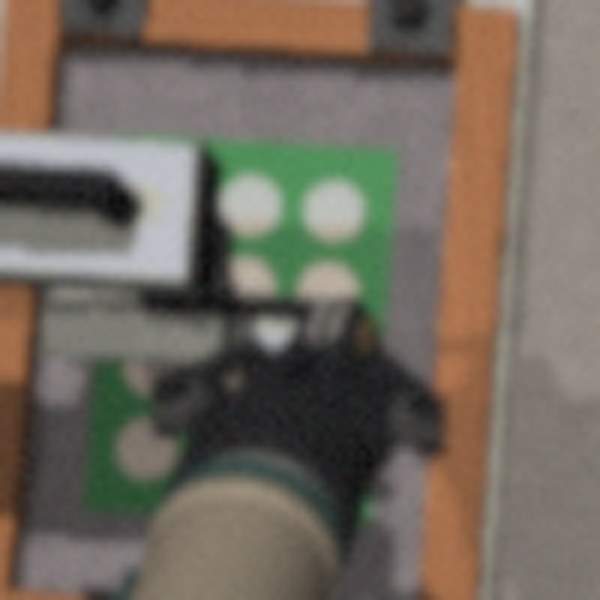

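Run:
```python
exec(open('ball.py').read().replace("import sys","import sys;sys.argv=['x']"))
ball=con(0)+.008*R[:,0]
for n,o in(('top',(200,150,6)),('side',(220,210,6))):
    z=load(n,13)
    for nm,X in(('ball',ball),('p',p),('p-22',p-.022*R[:,0]),('p-40',p-.04*R[:,0])): print(n,nm,((proj(z,X)[0]-o[:2])*6).round(0))
    C=cloud(z).reshape(-1,3); L=(C-p)@R*1000
    k=(abs(L[:,2])<16)&(L[:,0]>-60)&(L[:,0]<-5)&(abs(L[:,1])<40); Q=L[k]
    for a in range(-60,-5,6):
        q=Q[(Q[:,0]>=a)&(Q[:,0]<a+6)]
        if len(q): print('  x',a,len(q),'y',q[:,1].min().round(0),q[:,1].max().round(0),'z',q[:,2].min().round(0),q[:,2].max().round(0))
```

```text
t 26.1 q [ 0.045  0.098  1.88  -0.141  0.534  1.775] p [0.6531 0.0707 0.2271] F [-0.1  0.6  0.3] w 0.0
toolx [ 0.594 -0.045 -0.803] tilt 36.55 tooly [-0.064 -0.998  0.008] toolz [-0.802  0.047 -0.595]
p rel touch (unit mm) [12.1  0.2  5.7]
top ball [347. 312.]
top p [344. 291.]
top p-22 [336. 313.]
top p-40 [329. 332.]
  x -60 7 y -4.0 12.0 z -15.0 -4.0
  x -54 18 y -13.0 13.0 z -13.0 -1.0
  x -48 5 y 2.0 12.0 z -12.0 -5.0
  x -42 12 y -13.0 11.0 z -12.0 -6.0
  x -36 10 y -11.0 10.0 z -12.0 -6.0
  x -30 1 y 1.0 1.0 z -10.0 -10.0
side ball [296. 325.]
side p [279. 302.]
side p-22 [305. 276.]
side p-40 [326. 255.]
  x -60 5 y -22.0 -4.0 z -12.0 5.0
  x -54 12 y -17.0 -1.0 z -12.0 10.0
  x -48 15 y -21.0 -3.0 z -12.0 10.0
  x -42 14 y -16.0 -2.0 z -12.0 8.0
  x -36 13 y -15.0 -6.0 z -12.0 8.0
  x -30 5 y -11.0 -6.0 z -9.0 9.0
  x -24 1 y -2.0 -2.0 z -0.0 -0.0
```

Run:
```python
exec(open('ball.py').read().replace("import sys","import sys;sys.argv=['x']"))
rel([[16,-1,-5],[16,-1,-15],[16,0,-20],[16,0,-30]])
```

```text
t 26.1 q [ 0.045  0.098  1.88  -0.141  0.534  1.775] p [0.6531 0.0707 0.2271] F [-0.1  0.6  0.3] w 0.0
toolx [ 0.594 -0.045 -0.803] tilt 36.55 tooly [-0.064 -0.998  0.008] toolz [-0.802  0.047 -0.595]
p rel touch (unit mm) [12.1  0.2  5.7]
[16, -1, -5] shift [0.0109 0.0011 0.0033]
[16, -1, -15] shift [0.019  0.001  0.0092]
[16, 0, -20] shift [ 0.023  -0.0001  0.0122]
[16, 0, -30] shift [ 0.031  -0.0001  0.0181]
```

Call:
play_rows([
  [[1, 0.006, 0.001, 0.001, 0], [1, 0.011, 0.001, 0.003, 0], [1, 0.015, 0.001, 0.006, 0], [1, 0.019, 0.001, 0.009, 0], [1, 0.023, 0, 0.012, 0], [1, 0.023, 0, 0.012, 0], [1, 0.023, 0, 0.012, 0]],
])

```text
clock: 26.8
position: [0.6571, 0.0704, 0.2013]
ee_rot: [-0.011, 0.893, -0.031, -0.45]
contact_force: [0.5, 0.5, -0.1]
width: 0.0002
```

```bash
python3 ball.py 14
```

```text
t 26.8 q [ 0.043  0.129  1.915 -0.157  0.469  1.793] p [0.6571 0.0704 0.2013] F [ 0.5  0.5 -0.1] w 0.0002
toolx [ 0.594 -0.045 -0.804] tilt 36.53 tooly [-0.064 -0.998  0.008] toolz [-0.802  0.047 -0.595]
p rel touch (unit mm) [ 16.1   0.  -20.2]
side [[-13.0, -27.0, -6.0], [-13.0, -17.0, -4.0], [-14.0, -26.0, -4.0], [-14.0, -15.0, -5.0], [-14.0, -40.0, -5.0], [-14.0, -10.0, -4.0]]
top [[-13.0, -36.0, -3.0], [-14.0, 0.0, -6.0], [-14.0, 5.0, -4.0], [-14.0, -25.0, -4.0], [-14.0, -16.0, -2.0], [-14.0, 3.0, -7.0]]
```

View pics/s14.png

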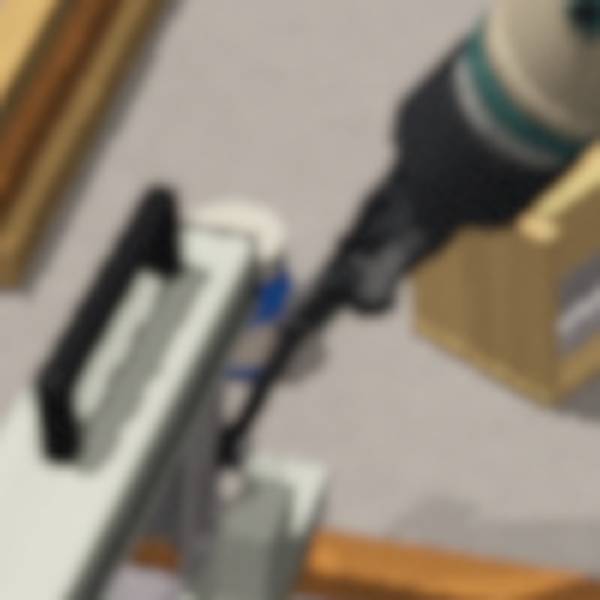

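Call:
play_rows([
  [[1, 0.003, 0, 0.002, 0], [1, 0.006, 0, 0.0045, 0], [1, 0.009, 0, 0.0066, 0], [1, 0.012, -0.001, 0.009, 0], [1, 0.012, -0.001, 0.009, 0]],
])

```text
clock: 27.4
position: [0.6573, 0.0712, 0.1864]
ee_rot: [-0.011, 0.893, -0.031, -0.449]
contact_force: [-0.0, -0.2, 1.7]
width: -0.0001
```

```bash
python3 ball.py 15
```

```text
t 27.4 q [ 0.045  0.145  1.938 -0.174  0.429  1.812] p [0.6573 0.0712 0.1864] F [-0.  -0.2  1.7] w -0.0001
toolx [ 0.594 -0.045 -0.803] tilt 36.57 tooly [-0.064 -0.998  0.008] toolz [-0.802  0.047 -0.596]
p rel touch (unit mm) [ 16.3   0.9 -35. ]
side [[-8.0, 1.0, 5.0], [-13.0, -16.0, -8.0], [-15.0, -4.0, -8.0], [-16.0, -1.0, -9.0], [-17.0, -0.0, -7.0], [-18.0, -15.0, -8.0]]
top [[-14.0, -7.0, -5.0], [-14.0, 7.0, -0.0], [-15.0, 5.0, -7.0], [-15.0, -9.0, -6.0], [-16.0, 5.0, -4.0], [-18.0, 2.0, -8.0]]
```

View pics/s15.png

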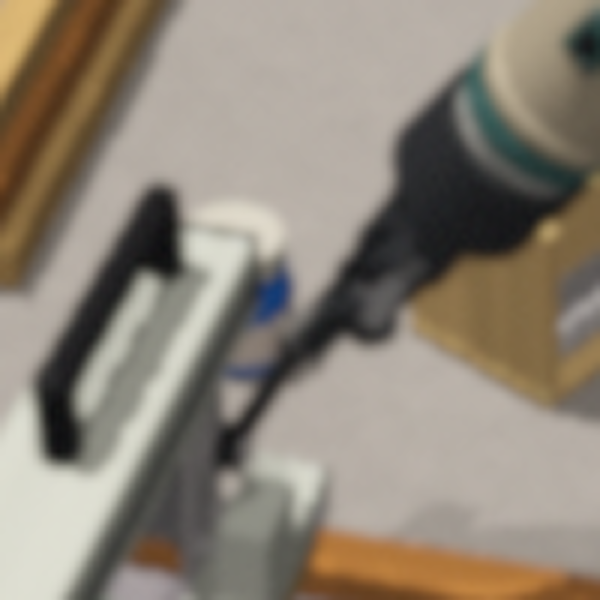

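View pics/t15.png

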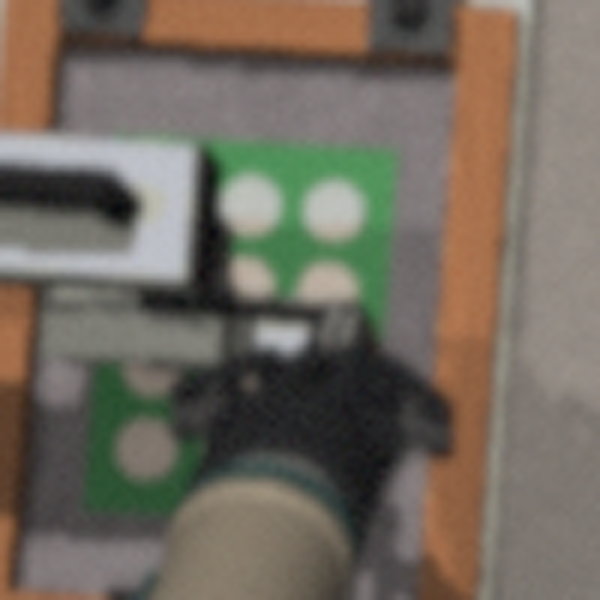

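Call:
play_rows([
  [[1, 0.003, 0, 0.0022, 0], [1, 0.006, -0.001, 0.0045, 0], [1, 0.009, -0.0015, 0.0066, 0], [1, 0.012, -0.002, 0.009, 0]],
])

```text
clock: 27.9
position: [0.6574, 0.0735, 0.1713]
ee_rot: [-0.011, 0.893, -0.03, -0.449]
contact_force: [-1.2, 2.6, 4.5]
width: 0.0
```

```bash
python3 ball.py
```

```text
t 27.9 q [ 0.05   0.163  1.961 -0.196  0.39   1.84 ] p [0.6574 0.0735 0.1713] F [-1.2  2.6  4.5] w 0.0
toolx [ 0.594 -0.044 -0.803] tilt 36.58 tooly [-0.064 -0.998  0.007] toolz [-0.802  0.047 -0.596]
p rel touch (unit mm) [ 16.2   3.2 -50.1]
```

Call:
play_rows([
  [[1, 0.003, -0.001, 0.0022, 0], [1, 0.006, -0.002, 0.0045, 0], [1, 0.009, -0.003, 0.0066, 0], [1, 0.012, -0.004, 0.009, 0]],
])

```text
clock: 28.3
position: [0.6575, 0.0781, 0.1562]
ee_rot: [-0.011, 0.893, -0.03, -0.449]
contact_force: [-4.2, 3.4, 6.3]
width: 0.0001
```

```bash
python3 ball.py 16
```

```text
t 28.3 q [ 0.06   0.183  1.982 -0.232  0.351  1.885] p [0.6575 0.0781 0.1562] F [-4.2  3.4  6.3] w 0.0001
toolx [ 0.595 -0.044 -0.803] tilt 36.6 tooly [-0.064 -0.998  0.007] toolz [-0.801  0.047 -0.596]
p rel touch (unit mm) [ 16.1   7.7 -65.2]
side [[13.0, -6.0, 9.0], [12.0, -10.0, 10.0], [12.0, -4.0, 7.0], [12.0, -14.0, 1.0], [11.0, -12.0, 3.0], [11.0, -5.0, 11.0]]
top [[14.0, -27.0, 5.0], [14.0, -12.0, 4.0], [14.0, -6.0, 6.0], [13.0, -32.0, 4.0], [13.0, -23.0, 4.0], [12.0, -29.0, 4.0]]
```

View pics/s16.png

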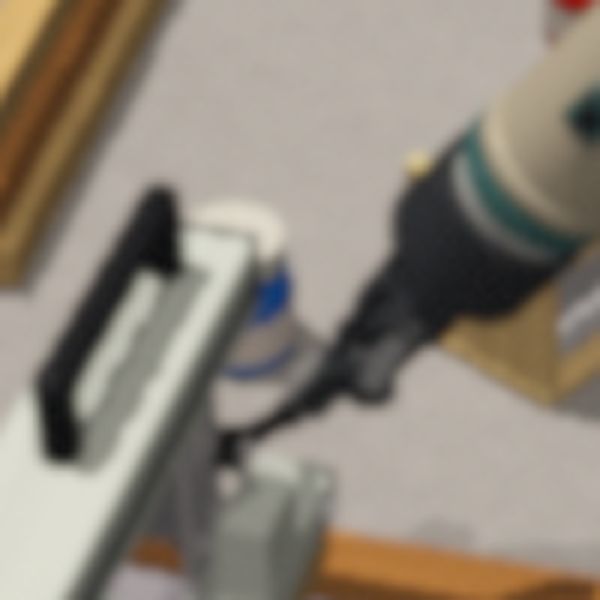

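Call:
play_rows([
  [[1, 0.002, -0.001, 0.0015, 0], [1, 0.004, -0.002, 0.003, 0], [1, 0.0056, -0.003, 0.0042, 0], [1, 0.0056, -0.003, 0.0042, 0]],
])

```text
clock: 28.8
position: [0.6575, 0.0814, 0.1489]
ee_rot: [-0.011, 0.893, -0.03, -0.449]
contact_force: [-3.0, 3.2, 5.7]
width: -0.0002
```

```bash
python3 ball.py
```

```text
t 28.8 q [ 0.068  0.193  1.991 -0.256  0.334  1.915] p [0.6575 0.0814 0.1489] F [-3.   3.2  5.7] w -0.0002
toolx [ 0.594 -0.043 -0.803] tilt 36.58 tooly [-0.063 -0.998  0.007] toolz [-0.802  0.047 -0.596]
p rel touch (unit mm) [ 15.9  11.1 -72.5]
```

Call:
play_rows([
  [[1, 0.002, -0.0005, 0.0015, 0], [1, 0.004, -0.001, 0.003, 0], [1, 0.004, -0.001, 0.003, 0]],
])

```text
clock: 29.1
position: [0.658, 0.0834, 0.1454]
ee_rot: [-0.012, 0.894, -0.029, -0.448]
contact_force: [-7.3, 5.0, 9.6]
width: -0.0001
```

```bash
python3 ball.py 17
```

```text
t 29.1 q [ 0.071  0.198  1.997 -0.27   0.32   1.932] p [0.658  0.0834 0.1454] F [-7.3  5.   9.6] w -0.0001
toolx [ 0.597 -0.042 -0.801] tilt 36.76 tooly [-0.063 -0.998  0.005] toolz [-0.8    0.047 -0.598]
p rel touch (unit mm) [ 16.3  13.2 -76. ]
side [[6.0, 2.0, -1.0], [5.0, -4.0, -3.0], [4.0, -2.0, -4.0], [1.0, 0.0, -4.0], [0.0, -2.0, 4.0], [0.0, -6.0, -1.0]]
top [[15.0, 6.0, 17.0], [14.0, 3.0, 7.0], [14.0, 3.0, 14.0], [12.0, 7.0, 13.0], [12.0, 7.0, 19.0], [8.0, -1.0, -2.0]]
```

View pics/s17.png

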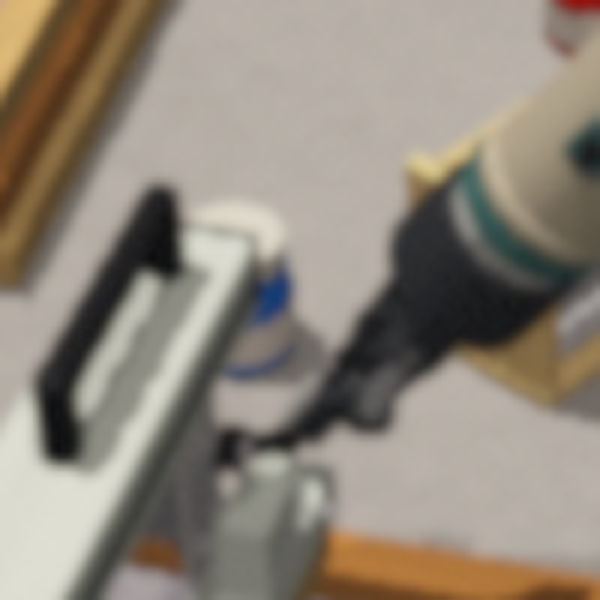

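Call:
play_rows([
  [[1, 0.002, -0.001, 0.0015, 0], [1, 0.004, -0.0015, 0.003, 0], [1, 0.004, -0.0015, 0.003, 0]],
])

```text
clock: 29.5
position: [0.6585, 0.0845, 0.1441]
ee_rot: [-0.011, 0.895, -0.029, -0.446]
contact_force: [-16.3, -2.6, 23.9]
width: -0.0001
```

```bash
python3 ball.py
```

```text
t 29.5 q [ 0.074  0.201  2.002 -0.289  0.309  1.953] p [0.6585 0.0845 0.1441] F [-16.3  -2.6  23.9] w -0.0001
toolx [ 0.601 -0.042 -0.798] tilt 37.06 tooly [-0.062 -0.998  0.006] toolz [-0.797  0.046 -0.603]
p rel touch (unit mm) [ 16.8  14.2 -77.3]
```

Call:
play_rows([
  [[1, 0.002, -0.001, 0.0015, 0], [1, 0.004, -0.0015, 0.003, 0], [1, 0.004, -0.0015, 0.003, 0]],
])

```text
clock: 29.8
position: [0.6589, 0.0847, 0.1438]
ee_rot: [-0.011, 0.896, -0.03, -0.443]
contact_force: [-21.7, -6.0, 30.6]
width: -0.0001
```

```bash
python3 ball.py 18
```

```text
t 29.8 q [ 0.077  0.201  2.007 -0.311  0.3    1.975] p [0.6589 0.0847 0.1438] F [-21.7  -6.   30.6] w -0.0001
toolx [ 0.606 -0.044 -0.794] tilt 37.41 tooly [-0.063 -0.998  0.007] toolz [-0.793  0.046 -0.607]
p rel touch (unit mm) [ 17.3  14.5 -77.6]
side [[7.0, -1.0, -4.0], [6.0, 3.0, -3.0], [2.0, 1.0, -2.0], [1.0, -5.0, -4.0], [-1.0, 6.0, 5.0], [-1.0, 1.0, -0.0]]
top [[14.0, 7.0, 17.0], [13.0, 5.0, 8.0], [13.0, 4.0, 18.0], [12.0, 8.0, 14.0], [12.0, 5.0, 14.0], [9.0, 5.0, 18.0]]
```

View pics/s18.png

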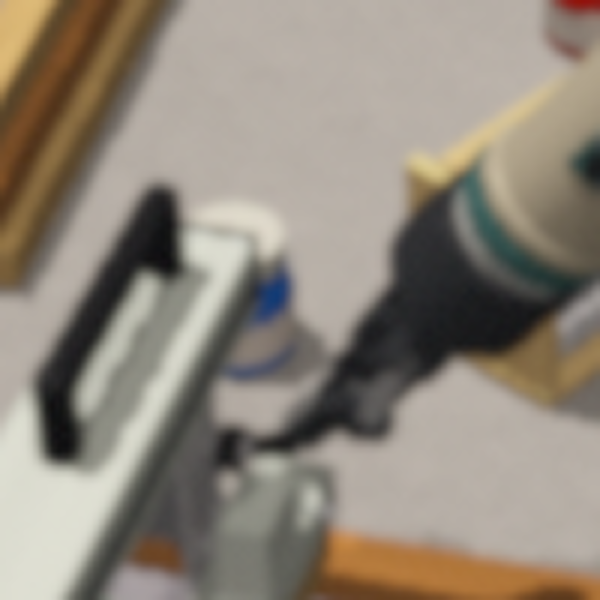

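Call:
play_rows([
  [[1, -0.01, 0, 0, 0], [1, -0.03, 0.005, 0, 0], [1, -0.06, 0.01, 0, 0], [1, -0.1, 0.01, 0, 0], [1, -0.14, 0.01, 0.01, 0], [1, -0.18, 0.01, 0.03, 0], [1, -0.2, 0.01, 0.07, 0], [1, -0.2, 0.01, 0.11, 0], [1, -0.2, 0.01, 0.13, 0]],
])

```text
clock: 30.8
position: [0.429, 0.0886, 0.2201]
ee_rot: [-0.01, 0.895, -0.031, -0.446]
contact_force: [0.4, -0.6, -0.9]
width: -0.0003
```

```bash
python3 ball.py 19
python3 - <<'E'
from tgt import *
PIN2=np.array([.6637,.155,.215])
t=load('top',19);T=cloud(t);L=((T-PIN2)@U)*1000
# handle points
k=(L[...,0]>-21)&(L[...,0]<-4)&(L[...,1]<-32)&(L[...,1]>-100)&(L[...,2]>-66)&(L[...,2]<20)
g=t['im'].max(2)
Q=L[k&(g<75)]; print(len(Q)); Q=Q[np.argsort(Q[:,1])]
if len(Q)>5:
    c=np.polyfit(Q[:,1],Q[:,2],1); print('slope angle',np.arctan(c[0]),c, 'y range',Q[:,1].min(),Q[:,1].max())
    print(Q[::max(1,len(Q)//15)].round(0).tolist())
for lo,hi in((-40,-22),(-80,-60)):
    kk=(abs(L[...,1])<85)&(L[...,0]>-60)&(L[...,0]<5)&(L[...,2]>lo)&(L[...,2]<hi)&(g>85)
    print(lo,kk.sum(),L[kk].mean(0).round(1),np.percentile(L[kk],[2,98],axis=0).round(1).tolist())
E
```

```text
t 30.8 q [ 0.183 -0.253  2.208 -0.287  0.575  2.007] p [0.429  0.0886 0.2201] F [ 0.4 -0.6 -0.9] w -0.0003
toolx [ 0.601 -0.045 -0.798] tilt 37.06 tooly [-0.064 -0.998  0.009] toolz [-0.797  0.046 -0.603]
p rel touch (unit mm) [-212.6    6.3   -1.2]
side [[-22.0, -5.0, 3.0], [-23.0, -4.0, 9.0], [-24.0, -5.0, -5.0], [-25.0, -6.0, -9.0], [-27.0, -6.0, 6.0], [-28.0, -7.0, -8.0]]
top [[-26.0, -6.0, -6.0], [-28.0, 5.0, -5.0], [-31.0, -5.0, -6.0], [-31.0, 10.0, -1.0], [-31.0, 5.0, -4.0], [-31.0, 3.0, -7.0]]
41
slope angle 0.6735675714977236 [0.79807748 7.88379038] y range -75.09044857008232 -32.905719244986294
[[-14.0, -75.0, -53.0], [-12.0, -74.0, -43.0], [-18.0, -71.0, -46.0], [-15.0, -70.0, -48.0], [-12.0, -68.0, -45.0], [-15.0, -67.0, -49.0], [-15.0, -65.0, -46.0], [-12.0, -64.0, -47.0], [-13.0, -62.0, -42.0], [-13.0, -60.0, -42.0], [-14.0, -57.0, -43.0], [-11.0, -53.0, -44.0], [-14.0, -52.0, -39.0], [-13.0, -47.0, -35.0], [-13.0, -44.0, -32.0], [-11.0, -42.0, -30.0], [-13.0, -41.0, -21.0], [-16.0, -38.0, -21.0], [-16.0, -35.0, -21.0], [-14.0, -33.0, -16.0], [-16.0, -33.0, -19.0]]
-40 109 [-21.9  -5.4 -32.3] [[-32.1, -51.9, -38.7], [-6.8, 20.5, -26.3]]
-80 353 [-16.7   5.7 -71.7] [[-32.2, -74.7, -78.7], [3.4, 72.5, -65.5]]
```

View pics/s19.png

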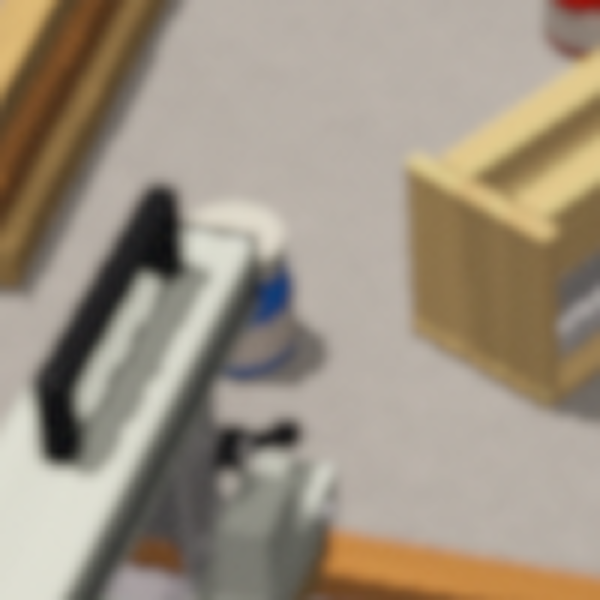

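View pics/t19.png

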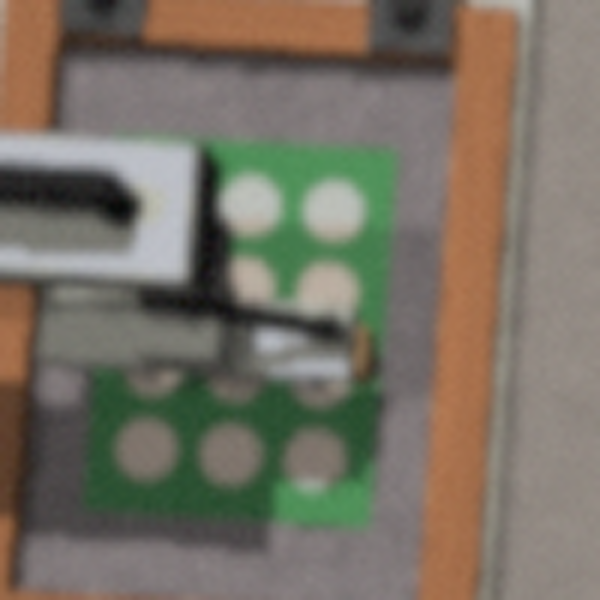

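Run:
```python
from tgt import *
PIN2=np.array([.6637,.155,.215])
def go(i):
    t=load('top',i);T=cloud(t);L=((T-PIN2)@U)*1000;g=t['im'].max(2)
    k=(abs(L[...,1])<72)&(abs(L[...,1])>26)&(L[...,0]>-50)&(L[...,0]<5)&(L[...,2]>-85)&(L[...,2]<-60)
    Q=L[k]
    for _ in range(4):
        A=np.c_[Q[:,0],Q[:,1],np.ones(len(Q))];c=np.linalg.lstsq(A,Q[:,2],rcond=None)[0];r=Q[:,2]-A@c;Q=Q[abs(r)<2*r.std()]
    print(i,len(Q),'slope x,y (rad)',c[:2].round(3),'z0',(c@[-19,0,1]).round(1),'resid',r.std().round(2),'x lo/hi',np.percentile(Q[:,0],[3,97]).round(1),'y',np.percentile(Q[:,1],[1,99]).round(1))
    # front edge line: min x by y bin
    b=[(y,np.percentile(Q[abs(Q[:,1]-y)<6][:,0],5)) for y in range(-66,67,12) if (abs(Q[:,1]-y)<6).sum()>4]; b=np.array(b); print('  yaw of front edge',np.polyfit(b[:,0],b[:,1],1).round(3))
    kb=(abs(L[...,1])<17)&(L[...,0]>-45)&(L[...,0]<0)&(L[...,2]>-42)&(L[...,2]<-18);B=L[kb]; print('  block top',len(B),B.mean(0).round(1))
for i in(11,19): go(i)
s=load('side',19);S=cloud(s);L=((S-PIN2)@U)*1000;g=s['im'].max(2)
k=(L[...,0]>-26)&(L[...,0]<0)&(L[...,1]<-30)&(L[...,1]>-100)&(L[...,2]>-66)&(g<70);Q=L[k];print('side handle',len(Q),Q.round(0).tolist()[:30])
ic=np.array([[220+290/6,210+433/6]]); print('ball depth pt',((S[int(ic[0,1]),int(ic[0,0])]-PIN2)@U*1000).round(0))
for phi in(.5,.55,.6,.65,.7):
    b=PIN2+U@[-.0135,-.085*np.cos(phi),-.085*np.sin(phi)]
    print(phi,'side',((proj(s,b)[0]-[220,210])*6).round(0),'top',((proj(load('top',19),b)[0]-[200,150])*6).round(0))
```

```text
11 259 slope x,y (rad) [ 0.154 -0.007] z0 -74.3 resid 2.15 x lo/hi [-27.9   2. ] y [-69.6  71.2]
  yaw of front edge [ 6.0000e-03 -2.7437e+01]
  block top 85 [-22.5  -1.  -34.3]
19 293 slope x,y (rad) [-0.002 -0.003] z0 -71.5 resid 2.3 x lo/hi [-31.5   2.7] y [-70.6  71.5]
  yaw of front edge [ 8.0000e-03 -3.0284e+01]
  block top 82 [-23.4   0.1 -32.4]
side handle 13 [[-12.0, -55.0, -36.0], [-13.0, -59.0, -39.0], [-14.0, -64.0, -43.0], [-15.0, -31.0, -18.0], [-13.0, -43.0, -29.0], [-14.0, -48.0, -33.0], [-16.0, -51.0, -35.0], [-15.0, -61.0, -43.0], [-14.0, -33.0, -24.0], [-13.0, -44.0, -33.0], [-15.0, -47.0, -35.0], [-15.0, -53.0, -40.0], [-13.0, -67.0, -53.0]]
ball depth pt [-15. -61. -43.]
0.5 side [294. 407.] top [337. 326.]
0.55 side [293. 416.] top [334. 327.]
0.6 side [291. 426.] top [330. 328.]
0.65 side [290. 435.] top [326. 328.]
0.7 side [289. 444.] top [321. 329.]
```

```bash
python3 -c "
from h import *
s,p,R=show()
from rig import manip
print(manip.sign_off())"
```

```text
t 30.9 q [ 0.183 -0.252  2.208 -0.286  0.575  2.005] p [0.4294 0.0888 0.2198] F [ 0.1 -0.3 -0.4] w -0.0
toolx [ 0.6   -0.045 -0.799] tilt 36.98 tooly [-0.063 -0.998  0.009] toolz [-0.798  0.044 -0.602]
the job is handed in; nothing more can be done
None
```

The squeegee hangs clamped on the pin by its slot and the lever is tight; I handed the job in at about 31 s. The interface gave no verdict, so this rests on my own checks.

**How it went**
- **Tilting the tool:** straight down, the gripper would have hit the print arm. I tilted it about 36° by pushing against the arm's reach limit in short moves.
- **Turning the squeegee:** after lifting it out of the stand I used the same trick, far out to the left, to turn it about 26° to line up with the unit.
- **Hanging it:** I brought it in under the arm from the robot side, slid it along −y onto the pin and lowered it until the pin took the weight. I then let go and drew back.
- **Clamping:** I pressed the lever's ball down with the closed fingers until it stopped.

**Last checks, from the camera depth**
- **Squeegee:** its lean was 0.15 rad while loose and is about 0.00 now, with no sideways tilt. It is centred to within about 1 mm in y, at the seated height within the cameras' error.
- **Lever:** it reads about 0.64 to 0.67 rad in both views; tight begins at 0.54.
- **Robot:** it stands clear with about zero force on the tool.
- **Other things:** I did not measure the bystanders again. Nothing looked moved near the unit or the stand, and the force readings gave no sign of touching anything else.

**What disagreed**
- **Fingertips:** both cameras showed them about 20 to 25 mm short of the stated tool point. I corrected for this by eye and by feel.
- **Camera offset:** the two views differed by about 3 mm in y.
- **Slot entry:** the pin met the slot's end about 2 mm early, so I backed off 1.5 mm before lowering.
- **Press force:** it peaked at about 38 N through the fingers, just under the 40 N allowed for the arm and gripper body.

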